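Clamp a bracket in the rack clamp with its star handle

ROBOT

A 6-joint arm with a two-finger parallel gripper is mounted at the origin on the work surface. World frame = base frame: x ahead of the robot, y to its left, z up, the work surface at z = 0. Lengths are in m, angles in degrees, forces in N, time in s.
With the tool pointing down it reaches from about 0.25 to 0.725 m from the base axis. Payload 9.7 kg.
Tool frame: the origin (TCP) lies between the finger pads; the fingertips stand 11 mm ahead of it and the grasp point (between the pads) lies 8 mm behind it; z points along the fingers, y is the direction in which the jaws open and shut (so a half turn about z gives the same grasp; the last joint's range is limited). The gripper opens to 85 mm and grips with 20 to 120 N. Pads are 22 mm wide; open, the fingers measure 114 mm over their backs; the gripper's body (76 mm by 85 mm) begins 54 mm behind the grasp point. The pads swing forward as they close: fully open they stand 13 mm farther back than shut.
Start: joints at [76.203, 4.979, 10.078, 95.1, 0, 90], TCP at [0.131, 0.534, 0.242] pointing down, gripper open.
Joint ranges: [-179.16, 179.16], [-48.56, 103.87], [-65.8, 70.77], [-126.05, 130.52], [-82.76, 87.17], [-180, 180]. Speed limits (degrees/s): [127.2, 127.2, 147.25, 180, 180, 180].

INTERFACE

Orientations are given as [roll, pitch, yaw] about the fixed x, y, z axes, in that order (R = Rz(yaw) Ry(pitch) Rx(roll)).
In Python, from workcell import bot gives the robot as it stands.
- The arm moves only by the tool play_rows, never from a script. Its argument "targets" is a list of rows, each an object of numbers: "fingers": the gripper command: -1 is shut, 1 is fully open, values between are in proportion; "x", "y", "z": the shift along the tool's x, y, z in m; "wx", "wy", "wz": the turn, a rotation vector about the tool's x, y, z in degrees. In form: [{"fingers": .., "x": .., "y": .., "z": .., "wx": .., "wy": .., "wz": ..}, ...]. A call has 1 to 20 rows; each row is the pose to reach, as a shift and turn from the pose commanded when the call began, along the tool's axes at that moment; what a row does not reach only later rows make up. A row lasts 1/12 s, in which the tool goes at most 41.7 mm and 7.16 degrees, less where a joint would pass 70% of its speed; a pose out of reach is approached as far as the arm can. A call with a gripper value outside its range is refused whole. The fingers move at their own pace and stop on an object; "grip_force" is the grip in N (left out, the last holds). Time passes only in rows, so rows that repeat a pose let the fingers close. It gives the time, the measured TCP pose, the force and the opening at its end, in the units of the state.
- bot.get_obs(): the state, without advancing time (a new reading comes with each control period).
- bot.camera(name): name is "scene" or "top"; returns (picture, depth): 480x640x3 uint8, blue, green, red; 480x640 float32, m along the optical axis (not along the pixel's ray), 0 where there is no reading.
- bot.get_calibration(name): a dict with "fx", "fy", "cx", "cy" (pixels), "camera_from_world" (4x4, takes a point from world to camera coordinates). Camera axes: x right, y down, z forward; pixel columns grow to the right and rows downward; lengths in m; the calibration is good to about 2 mm. A picture is of the moment at which its call begins. get_calibration takes no time and is no camera call.
- bot.job_done(): hands the job in, once; it reports no verdict.
Trained networks look in the newest picture that a camera, given by its name, has taken for a name from the list of things; names that differ only in an ending like _2 or _b are one class to them, and where a whole thing is asked for, a point or a joint stands for the part that bears it (a point fixed in the world has none). Each returns a list of dicts, best first, with "confidence" (0 to 1); they miss things now and then, are a little off and sometimes report something else, mostly with a low value. They report only what shows in the picture. A call takes as long as a camera call. They do not tell look-alikes from the thing itself.
- bot.look_for(query, camera): "extent" ([left, top, right, bottom] in pixels, round what is visible of it).
- bot.outline_of(query, camera): "region" (480x640 bool, what is visible of it) and "extent" ([left, top, right, bottom] in pixels, round what is visible of it).
- bot.place_of(query, camera): "point" ([row, column] in pixels: a listed point, or the origin of a listed thing).
The state is a dict: "time": time; "q": joint angles; "qd": joint speeds; "joint_efforts": joint torques, N m; "ee_pos": TCP position; "tcp_rot": TCP orientation; "wrist_force": force on the tool from outside, world axes, zero at the start; "torque": the same for the moment, N m; "opening": finger opening in m.
Only numpy, scipy, OpenCV 4.12 (cv2) and the standard library are available. Lean on these libraries where they do the work, as an engineer would, in place of code of your own. Each camera call takes 0.05 s, during which the arm holds its last target.

TASK

Take the steel bracket plate with the two bolt holes from the sloping stand and stand it upright on its bottom edge on the bed of the clamp, flat against the fixed jaw and about midway along it, then let go. Then push the spokes of the star handle round one after another, counter-clockwise seen from above, until the spring pad grips the bracket firmly, and leave it clamped. Do not disturb the other things on the bench.

Things in the scene. Friction and masses are not known exactly. Their poses are not given: they have to be found in the camera images.
- bracket_mid (a point): centre of the steel bracket: plate 90 tall, 70 wide, 12 mm thick, 0.4-0.75 kg; two 13 mm through holes 27 mm above its centre, 22 mm either side. x: thickness, y: width, z: bottom to top edge. Starts leaning in the stand, z 30 deg from vertical. Grip across the thickness, between the holes, pads about 20 mm above centre along z (stand and jaws cover the lowest 34 mm)
- stand: fixed yellow stand, base 110 x 250 mm, origin on the bench below the ledge; z up, y along its length, x to its back. A ledge 75 mm up carries two plates side by side, 58 mm either side of the middle, leaning 30 deg from vertical, top edges towards -x (the robot), their upper parts free on both faces; an 8 mm lip holds their feet. Which plate is on which side varies
- offcut: bystander: plain steel plate without holes, 65 mm tall, 70 mm wide, 12 mm thick, in the other place of the stand; origin at the middle of its bottom edge
- clamp: fixed grey rack-and-pinion clamp, base 150 x 370 mm, origin on the bench below its bed; z up, ram travels along +y. Gearbox with star handle at y = -135 mm; upright sheet spark guard 170 mm wide (x) at y = -12 mm, up to 215 mm above the bench: keep the gripper clear; steel bed at z = 32 mm; fixed jaw 90 mm wide (x), y = 120 to 155, top at z = 62 mm
- fixed_jaw_foot (a point): where the fixed jaw's face (looking to -y) meets the level bed, midway along the jaw; axes as clamp. The bracket stands on the -y side of this face, thickness along y, width along x, bottom edge on the bed: its centre then 45 mm above and 6 mm to -y of this point; up to 6 mm clear of the face and 15 mm off along x is good
- pad: spring pressure pad on the moving jaw, 70 mm wide (x), 24 mm high, faces +y; with star at 0 its face is 46 mm from the fixed jaw. Spring 4 N/mm, 6 mm of give. Its origin is at the clamp's origin when star is 0 and moves along the clamp's y
- star_hub (a point): centre of the star handle, on its vertical axis at spoke height, 121 mm above the bench; axes as clamp. Four steel spokes 90 deg apart, 12 mm rods, from a hub of 25 mm radius (top 12 mm above the spokes' centre line) out to 105 mm, each with a 22 mm end ball; gearbox top 31 mm below the spokes' centre line. Spark guard 123 mm to +y of the axis
- star (a joint): turn of the star handle, rad; positive is counter-clockwise from above and closes the jaw 10 mm per rad. At 0 the spokes point along the clamp's x, y, -x, -y. Starts at 0 to 0.9 and stays where left (friction 0.35 N m). The pad meets a bracket lying on the fixed jaw at about 3.4 rad and is pressed home at about 4.0, where the handle comes up hard
- hammer: bystander: hammer lying on the bench
- spray_can: bystander: white can 60 mm in diameter, 170 mm tall, standing
- angle_iron: bystander: piece of steel angle 100 x 50 x 50 mm lying on the bench
Mind the look-alikes: they are no part of the job. What is shaped like the part that bears bracket_mid but brown or red is not meant.

How it is judged (in metres and radians):
On the way, in this order (a step that is already met when the one before it is completed fails the run):
1. the bracket stands upright against the fixed jaw, let go, the pad not yet on it (x of bracket_mid in the frame of fixed_jaw_foot between -0.02 and 0.02 m and y of bracket_mid in the frame of fixed_jaw_foot above -0.018 m and z of bracket_mid in the frame of fixed_jaw_foot below 0.05 m and angle between bracket_mid's own z axis and vertical below 0.15 rad and contact force between the fingers and bracket below 0.1 N and contact force between pad and bracket below 1 N), for 0.3 s.
2. the pad presses the bracket against the fixed jaw with more than 8 N (contact force between pad and bracket above 8 N), for 0.2 s.
At the end, for the whole second after the job is handed in: the bracket stands upright (within 0.06 rad) on its bottom edge on the bed, flat against the fixed jaw (centre within 10 mm of the face, turned less than 0.06 rad, within 22 mm of the jaw's middle), gripped by the pad with more than 8 N and at rest (contact force between pad and bracket above 8 N and angle between bracket_mid's own z axis and vertical below 0.06 rad and x of bracket_mid in the frame of fixed_jaw_foot between -0.022 and 0.022 m and y of bracket_mid in the frame of fixed_jaw_foot above -0.01 m and z of bracket_mid in the frame of fixed_jaw_foot between 0.04 and 0.05 m and angle between the x axis of bracket_mid and the y axis of fixed_jaw_foot, either way round below 0.06 rad and linear speed of bracket below 0.01 m/s); the robot touches nothing.
It fails at once if the plain offcut was moved more than 30 mm (distance of offcut from where it was at the start of the episode above 0.03 m).
It fails at once if the hammer was moved more than 30 mm (distance of hammer from where it was at the start of the episode above 0.03 m).
It fails at once if the can was moved more than 30 mm (distance of spray_can from where it was at the start of the episode above 0.03 m).
It fails at once if the angle iron was moved more than 30 mm (distance of angle_iron from where it was at the start of the episode above 0.03 m).
It also fails if it takes over 70 s, if anything falls off the work surface, if the arm or the gripper's body presses on something with over 40 N, if the wrist force passes 120 N, or if a joint passes its speed limit or range.

## Working session

There is one attempt and no reset: what is moved stays moved. The work goes in short steps, Python scripts to look and compute and a tool call to move; the robot and the scene stay as the last step left them, time stands still between calls to the robot, and variables do not carry over. Pictures are saved under pics/ and viewed, and the job is handed in when it is done.

Besides the shell and the picture viewer there is one more tool, called after "Call:" as a command line: name --argument value ..., lists and objects as JSON in quotes. play_rows: Moves the arm, as the interface text tells. Its arguments: {"type":"object","properties":{"targets":{"type":"array","items":{"type":"object","properties":{"fingers":{"type":"number"},"x":{"type":"number"},"y":{"type":"number"},"z":{"type":"number"},"wx":{"type":"number"},"wy":{"type":"number"},"wz":{"type":"number"}}}},"grip_force":{"type":"number"}},"required":["targets"]}

```bash
ls; mkdir -p pics
cat > h.py <<'E'
import numpy as np, cv2
from workcell import bot
def shot(cam,name):
    p,d=bot.camera(cam); cv2.imwrite(f'pics/{name}.png',p); np.save(f'pics/{name}.npy',d); return p,d
def unproj(cam,uv,z):
    c=bot.get_calibration(cam); T=np.linalg.inv(np.array(c['camera_from_world']))
    uv=np.atleast_2d(uv).astype(float); z=np.atleast_1d(z)
    P=np.c_[(uv[:,0]-c['cx'])/c['fx']*z,(uv[:,1]-c['cy'])/c['fy']*z,z]
    return P@T[:3,:3].T+T[:3,3]
def proj(cam,P):
    c=bot.get_calibration(cam); T=np.array(c['camera_from_world']); P=np.atleast_2d(P)@T[:3,:3].T+T[:3,3]
    return np.c_[c['fx']*P[:,0]/P[:,2]+c['cx'],c['fy']*P[:,1]/P[:,2]+c['cy']]
def cloud(cam,d):
    v,u=np.mgrid[0:480,0:640]; W=unproj(cam,np.c_[u.ravel(),v.ravel()],d.ravel()).reshape(480,640,3); W[d==0]=np.nan; return W
E
python3 - <<'E'
from h import *
for c in('scene','top'):
    shot(c,c+'0'); k=bot.get_calibration(c); T=np.linalg.inv(np.array(k['camera_from_world'])); print(c,k['fx'],T.round(3).tolist())
    for q in ['bracket_mid','stand','offcut','clamp','fixed_jaw_foot','pad','star_hub','hammer','spray_can','angle_iron']:
        r=bot.place_of(q,c); print(q,[(np.round(x['point']).tolist(),round(x['confidence'],2)) for x in r][:3])
print(bot.get_obs())
E
```

```text
pics
scene 437.9764956855905 [[0.46, 0.616, -0.639, 1.133], [0.888, -0.334, 0.317, -0.281], [-0.018, -0.713, -0.701, 0.723], [0.0, 0.0, 0.0, 1.0]]
bracket_mid [([201.0, 332.0], 0.82), ([172.0, 367.0], 0.78), ([203.0, 378.0], 0.74)]
stand [([236.0, 398.0], 0.87)]
offcut [([201.0, 425.0], 0.55)]
clamp [([280.0, 264.0], 0.74)]
fixed_jaw_foot [([253.0, 315.0], 0.61)]
pad []
star_hub [([262.0, 190.0], 0.98), ([204.0, 425.0], 0.58)]
hammer [([323.0, 383.0], 0.86)]
spray_can [([396.0, 281.0], 0.74), ([202.0, 423.0], 0.71)]
angle_iron [([294.0, 476.0], 0.86), ([323.0, 382.0], 0.31), ([260.0, 191.0], 0.28)]
top 494.4024916153644 [[-0.027, -0.99, 0.136, 0.434], [-0.999, 0.03, 0.021, 0.019], [-0.025, -0.135, -0.99, 0.935], [0.0, 0.0, 0.0, 1.0]]
bracket_mid [([349.0, 269.0], 0.9), ([389.0, 185.0], 0.56), ([258.0, 240.0], 0.55)]
stand [([251.0, 222.0], 0.57)]
offcut [([251.0, 182.0], 0.56)]
clamp [([262.0, 396.0], 0.78), ([156.0, 312.0], 0.5)]
fixed_jaw_foot [([264.0, 332.0], 0.67)]
pad []
star_hub [([256.0, 490.0], 0.93)]
hammer [([156.0, 310.0], 0.65)]
spray_can [([131.0, 424.0], 0.95), ([261.0, 331.0], 0.58), ([256.0, 241.0], 0.47)]
angle_iron [([144.0, 203.0], 0.96)]
{'time': 1.1, 'q': array([7.62024525e+01, 4.97790362e+00, 1.00783981e+01, 9.50975680e+01,
       7.36250708e-04, 8.99993851e+01]), 'qd': array([-0.07460128,  0.09165587, -0.01530809,  0.03153289,  0.00801033,
        0.07438243]), 'joint_efforts': array([-1.53860597e-04, -5.20112514e+01,  4.64860332e+01,  1.68654336e-03,
        1.07963584e-05, -5.09693535e-06]), 'ee_pos': array([0.1311696 , 0.53414041, 0.24229536]), 'tcp_rot': array([ 1.79997074e+02, -7.36219302e-04,  1.66203067e+02]), 'wrist_force': array([-0.36868147, -0.6635592 , -0.74776211]), 'torque': array([-0.03472026,  0.0164888 , -0.01682587]), 'opening': 0.08548914580218638}
```

View pics/scene0.png

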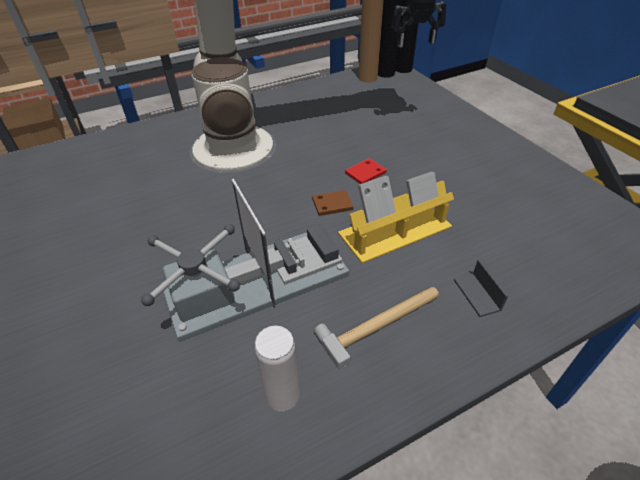

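View pics/top0.png

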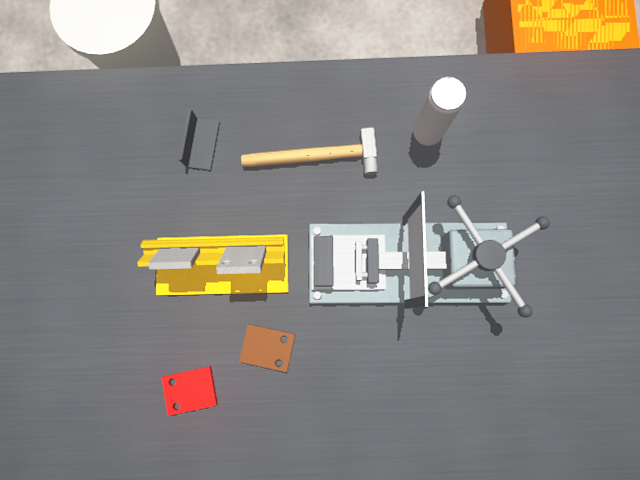

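Run:
```python
import cv2
a=cv2.imread('pics/scene0.png')[140:270,270:470]; a=cv2.resize(a,(800,520),interpolation=cv2.INTER_CUBIC); cv2.imwrite('pics/c1.png',a)
a=cv2.imread('pics/top0.png')[170:410,140:340]; a=cv2.resize(a,(500,600),interpolation=cv2.INTER_CUBIC); cv2.imwrite('pics/c2.png',a)
```

```text
(no output)
```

View pics/c1.png

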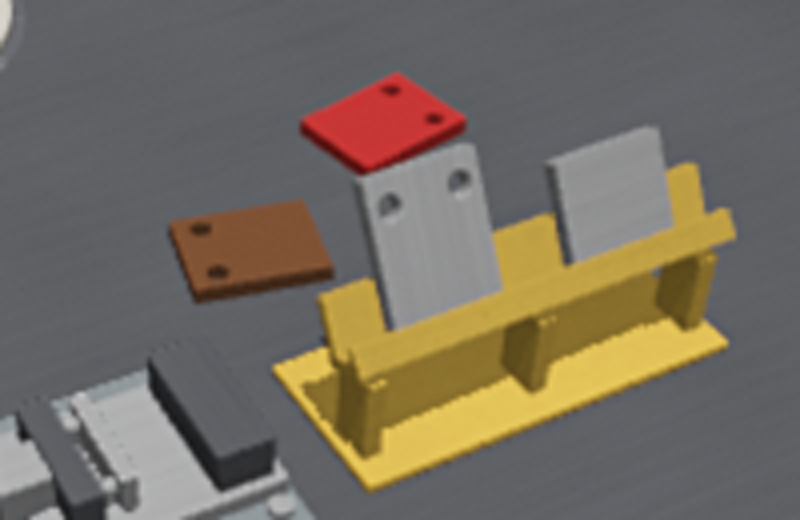

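View pics/c2.png

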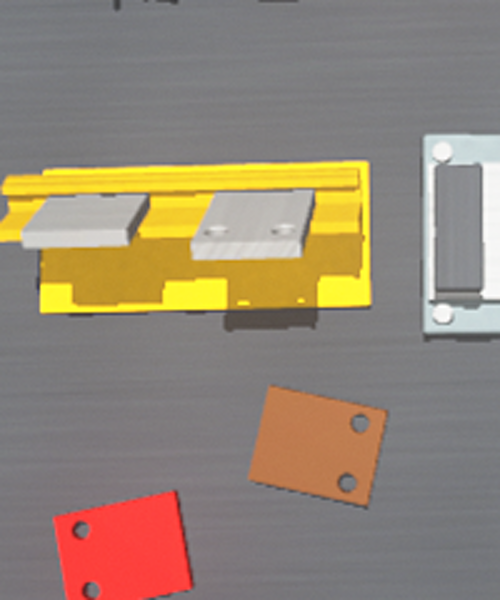

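Candidates: brown plate (top px 268,348), red plate (189,390), plain grey plate (172,258, the offcut), and grey plate with two holes (242,260). The last one is the bracket, and the crop shows both holes. Next I'll measure.

Run:
```python
from h import *
for cam in('scene','top'):
    d=np.load(f'pics/{cam}0.npy'); W=cloud(cam,d); np.save(f'pics/W{cam}.npy',W)
W=np.load('pics/Wtop.npy')
def pr(n,u,v): print(n,(u,v),np.nanmedian(W[v-1:v+2,u-1:u+2].reshape(-1,3),0).round(4))
for n,u,v in [('hub',490,254),('ball',454,201),('ball',543,222),('ball',526,311),('ball',435,288),('base tl',313,228),('base bl',313,297),('base tr',504,228),('base br',508,297),('jaw',323,262),('jaw t',323,240),('jaw b',323,283),('bed',345,250),('bed2',345,285),('moving',373,260),('guard',425,250),('standbase bl',160,290),('standbase br',284,290),('standbase tr',284,240),('can',448,95),('table',300,400),('table',560,100),('brack',240,258),('brackedge',240,269),('brow',268,350)]: pr(n,u,v)
# bracket front face from scene camera
S=np.load('pics/Wscene.npy')
P=S[193:213,366:390].reshape(-1,3); P=P[~np.isnan(P).any(1)]
c=np.median(P,0); P=P[np.linalg.norm(P-c,axis=1)<.05]; u,s,vt=np.linalg.svd(P-P.mean(0)); print('face n',vt[2].round(4),P.mean(0).round(4),(s/np.sqrt(len(P))).round(4))
P=W[250:266,225:258].reshape(-1,3);c=np.median(P,0);u,s,vt=np.linalg.svd(P-P.mean(0)); print('top face n',vt[2].round(4),P.mean(0).round(4),(s/np.sqrt(len(P))).round(4))
```

```text
hub (490, 254) [ 0.5257 -0.2463  0.1328]
ball (454, 201) [ 0.6158 -0.1944  0.1312]
ball (543, 222) [ 0.5758 -0.3372  0.1308]
ball (526, 311) [ 0.4327 -0.2973  0.1319]
ball (435, 288) [ 0.4734 -0.1544  0.1312]
base tl (313, 228) [0.5978 0.0424 0.021 ]
base bl (313, 297) [0.4687 0.0458 0.021 ]
base tr (504, 228) [ 0.5866 -0.3129  0.02  ]
base br (508, 297) [ 0.4588 -0.3102  0.0193]
jaw (323, 262) [0.5285 0.0252 0.0622]
jaw t (323, 240) [0.5678 0.024  0.0613]
jaw b (323, 283) [0.4911 0.0263 0.0613]
bed (345, 250) [ 0.5527 -0.0157  0.0316]
bed2 (345, 285) [ 0.4885 -0.0135  0.0312]
moving (373, 260) [ 0.5294 -0.0636  0.0606]
guard (425, 250) [ 0.5477 -0.1644  0.0211]
standbase bl (160, 290) [0.4905 0.3343 0.0078]
standbase br (284, 290) [0.4838 0.1002 0.0082]
standbase tr (284, 240) [0.5767 0.0965 0.0085]
can (448, 95) [ 0.7833 -0.1862  0.1688]
table (300, 400) [ 0.2816  0.0753 -0.0007]
table (560, 100) [ 0.8412 -0.4489 -0.    ]
brack (240, 258) [0.532  0.1614 0.1274]
brackedge (240, 269) [0.5112 0.1571 0.1538]
brow (268, 350) [0.3745 0.1312 0.0125]
face n [8.613e-01 8.000e-04 5.080e-01] [0.5408 0.1575 0.1135] [0.0172 0.0124 0.0016]Traceback (most recent call last):
  File "<stdin>", line 11, in <module>
    u, s, vh = gufunc(a, signature=signature)
               ~~~~~~^^^^^^^^^^^^^^^^^^^^^^^^
    raise LinAlgError("SVD did not converge")
numpy.linalg.LinAlgError: SVD did not converge
```

Run:
```python
from h import *
W=np.load('pics/Wtop.npy'); S=np.load('pics/Wscene.npy')
def sel(A,lo,hi):
    P=A.reshape(-1,3); P=P[~np.isnan(P).any(1)]; return P[((P>lo)&(P<hi)).all(1)]
def rect(P,n):
    r=cv2.minAreaRect((P[:,:2]*1000).astype(np.float32)); print(n,len(P),np.round(r[0],1),np.round(r[1],1),round(r[2],2), 'z',np.percentile(P[:,2],[5,50,95]).round(4))
for n,A in(('top',W),('scene',S)):
    rect(sel(A,[.46,0,.057],[.6,.06,.066]),n+' jaw top')
    rect(sel(A,[.42,-.36,.016],[.63,.065,.024]),n+' clamp base')
    rect(sel(A,[.42,-.04,.029],[.63,.03,.036]),n+' bed')
    rect(sel(A,[.40,.05,.004],[.66,.36,.012]),n+' stand base')
    rect(sel(A,[.49,-.28,.13],[.56,-.21,.137]),n+' hub')
    rect(sel(A,[.40,-.11,.055],[.63,-.03,.066]),n+' movjaw')
    P=sel(A,[.47,-.2,.07],[.6,-.1,.23]); rect(P,n+' guard')
    # bracket
    P=sel(A,[.46,.08,.10],[.62,.23,.19]); rect(P,n+' brkt region')
    a=np.radians(30)
    np.save(f'pics/b{n}.npy',P)
    m=P[:,2]>.125; print(P[m].min(0).round(4),P[m].max(0).round(4), np.median(P[m],0).round(4))
    P=sel(A,[.46,.24,.10],[.62,.34,.19]); print('offcut',P.min(0).round(4),P.max(0).round(4))
```

```text
top jaw top 991 [531.6  26.1] [34.1 88. ] 88.3 z [0.0589 0.0613 0.0637]
top clamp base 5433 [ 523.3 -132.4] [368.7 159. ] 88.55 z [0.0169 0.0194 0.0221]
top bed 1215 [531.2  -6.5] [67.6 99.9] 88.33 z [0.0295 0.0315 0.0342]
top stand base 3873 [531.2 205.8] [291.6 256.6] 86.89 z [0.0048 0.0075 0.0106]
top hub 687 [ 525.  -246.7] [48.3 47.9] 83.6 z [0.1305 0.1324 0.1346]
top movjaw 1062 [529.6 -71.7] [76.6 79.4] 87.83 z [0.056  0.059  0.0622]
top guard 2062 [ 534.6 -160.7] [ 79.3 129.9] 89.52 z [0.0822 0.1307 0.2143]
top brkt region 1025 [526.3 162.9] [ 43.4 133.3] 0.44 z [0.1017 0.1364 0.1551]
[0.5047 0.1255 0.1251] [0.5339 0.196  0.1589] [0.5168 0.1601 0.1497]
offcut [0.5177 0.2417 0.1   ] [0.5487 0.3395 0.1372]
scene jaw top 510 [534.3  25.8] [36.9 93.1] 89.3 z [0.0589 0.0618 0.0639]
scene clamp base 3453 [ 528.2 -134.2] [168.1 369. ] 0.7 z [0.0176 0.02   0.0222]
scene bed 625 [533.6  -4.5] [ 69.  103.8] 89.49 z [0.03   0.0321 0.0343]
scene stand base 2294 [523.2 207.8] [288.1 235.9] 82.83 z [0.0053 0.0081 0.0106]
scene hub 416 [ 527.7 -247. ] [48.3 49. ] 62.59 z [0.1309 0.1329 0.1348]
scene movjaw 551 [532.3 -66.6] [68.9 81.9] 87.52 z [0.0566 0.0597 0.0625]
scene guard 1212 [ 534.2 -161.4] [ 79.  129.9] 88.72 z [0.0872 0.1316 0.2144]
scene brkt region 957 [529.6 162.7] [ 46.7 132.5] 2.57 z [0.1017 0.1277 0.1535]
[0.5053 0.1251 0.125 ] [0.5368 0.1975 0.1571] [0.5234 0.1586 0.1419]
offcut [0.5174 0.2422 0.1   ] [0.5532 0.3389 0.1369]
```

```bash
cat >> h.py <<'E'
from scipy.spatial.transform import Rotation as R
def rel(pos,Rt,o=None):
    o=o or bot.get_obs(); R0=R.from_euler('xyz',o['tcp_rot'],degrees=True)
    d=R0.inv().apply(np.array(pos)-o['ee_pos']); w=(R0.inv()*Rt).as_rotvec(degrees=True)
    print('shift',d.round(4),'w',w.round(2)); return d,w
def st():
    o=bot.get_obs(); print({k:np.round(o[k],3).tolist() for k in('time','q','ee_pos','tcp_rot','wrist_force','opening')}); return o
E
python3 - <<'E'
from h import *
rng=np.random.default_rng(0)
n0=np.array([.866,0,.5]); 
for n in('top','scene'):
    P=np.load(f'pics/b{n}.npy'); P=P[P[:,2]>.105]; 
    best=None
    for _ in range(500):
        a=P[rng.choice(len(P),3,False)]; v=np.cross(a[1]-a[0],a[2]-a[0]); 
        if np.linalg.norm(v)<1e-5: continue
        v/=np.linalg.norm(v)
        if abs(v@n0)<.97: continue
        m=abs((P-a[0])@v)<.002
        if best is None or m.sum()>best.sum(): best=m
    Q=P[best]; _,s,vt=np.linalg.svd(Q-Q.mean(0)); v=vt[2]*np.sign(vt[2,0]); 
    yaw=np.degrees(np.arctan2(v[1],v[0])); lean=np.degrees(np.arcsin(v[2]))
    zd=np.array([-np.sin(np.radians(lean))*np.cos(np.radians(yaw)),-np.sin(np.radians(lean))*np.sin(np.radians(yaw)),np.cos(np.radians(lean))]); yd=np.cross(zd,v)
    q=Q@yd; t=Q@zd
    print(n,len(Q),'yaw',yaw.round(2),'lean',lean.round(2),'y ext',np.percentile(q,[0,1,50,99,100]).round(4),'ztop',np.percentile(t,[99,100]).round(4),'plane d',(Q.mean(0)@v).round(4))
    c=v*(Q.mean(0)@v-.006)+yd*((np.percentile(q,1)+np.percentile(q,99))/2)+zd*(np.percentile(t,99.5)-.045); print('center',c.round(4))
# top edge line yaw: edge face points
Rt=R.from_matrix(np.array([[0,1,0],[.866025,0,.5],[.5,0,-.866025]]).T)
print(Rt.as_euler('xyz',degrees=True))
rel([.4867,.161,.196],Rt); st()
E
```

```text
top 644 yaw -0.22 lean 30.99 y ext [0.1278 0.1281 0.1622 0.197  0.1976] ztop [-0.1302 -0.1294] plane d 0.5204
center [0.5316 0.1605 0.1151]
scene 624 yaw -0.81 lean 30.02 y ext [0.1324 0.1335 0.1661 0.203  0.2042] ztop [-0.122  -0.1218] plane d 0.5233
center [0.5337 0.1607 0.1143]
[149.9999938   0.         90.       ]
shift [-0.4343 -0.2776  0.0463] w [-25.4  -19.92  74.35]
{'time': 1.1, 'q': [76.202, 4.978, 10.078, 95.098, 0.001, 89.999], 'ee_pos': [0.131, 0.534, 0.242], 'tcp_rot': [179.997, -0.001, 166.203], 'wrist_force': [-0.369, -0.664, -0.748], 'opening': 0.085}
```

Call:
play_rows --targets '[{"fingers":0.1,"x":-0.4343,"y":-0.2776,"z":0.0463,"wx":-25.4,"wy":-19.92,"wz":74.35},{"fingers":0.1,"x":-0.4343,"y":-0.2776,"z":0.0463,"wx":-25.4,"wy":-19.92,"wz":74.35},{"fingers":0.1,"x":-0.4343,"y":-0.2776,"z":0.0463,"wx":-25.4,"wy":-19.92,"wz":74.35},{"fingers":0.1,"x":-0.4343,"y":-0.2776,"z":0.0463,"wx":-25.4,"wy":-19.92,"wz":74.35},{"fingers":0.1,"x":-0.4343,"y":-0.2776,"z":0.0463,"wx":-25.4,"wy":-19.92,"wz":74.35},{"fingers":0.1,"x":-0.4343,"y":-0.2776,"z":0.0463,"wx":-25.4,"wy":-19.92,"wz":74.35},{"fingers":0.1,"x":-0.4343,"y":-0.2776,"z":0.0463,"wx":-25.4,"wy":-19.92,"wz":74.35},{"fingers":0.1,"x":-0.4343,"y":-0.2776,"z":0.0463,"wx":-25.4,"wy":-19.92,"wz":74.35},{"fingers":0.1,"x":-0.4343,"y":-0.2776,"z":0.0463,"wx":-25.4,"wy":-19.92,"wz":74.35},{"fingers":0.1,"x":-0.4343,"y":-0.2776,"z":0.0463,"wx":-25.4,"wy":-19.92,"wz":74.35},{"fingers":0.1,"x":-0.4343,"y":-0.2776,"z":0.0463,"wx":-25.4,"wy":-19.92,"wz":74.35},{"fingers":0.1,"x":-0.4343,"y":-0.2776,"z":0.0463,"wx":-25.4,"wy":-19.92,"wz":74.35},{"fingers":0.1,"x":-0.4343,"y":-0.2776,"z":0.0463,"wx":-25.4,"wy":-19.92,"wz":74.35},{"fingers":0.1,"x":-0.4343,"y":-0.2776,"z":0.0463,"wx":-25.4,"wy":-19.92,"wz":74.35},{"fingers":0.1,"x":-0.4343,"y":-0.2776,"z":0.0463,"wx":-25.4,"wy":-19.92,"wz":74.35},{"fingers":0.1,"x":-0.4343,"y":-0.2776,"z":0.0463,"wx":-25.4,"wy":-19.92,"wz":74.35}]'

```text
time: 2.43
ee_pos: [0.4865, 0.1611, 0.1961]
tcp_rot: [150.0, -0.0, 90.0]
wrist_force: [-0.7, -0.5, -0.2]
opening: 0.0468
```

Run:
```python
from h import *
o=st()
Rt=R.from_euler('xyz',[150,0,89.5],degrees=True)
rel([.5267,.1608,.1266],Rt,o)
p,d=shot('scene','s1'); print(proj('scene',[.5227,.161,.1335]).round(),proj('scene',o['ee_pos']).round())
cv2.imwrite('pics/s1c.png',cv2.resize(p[80:280,260:500],(720,600),interpolation=cv2.INTER_CUBIC))
```

```text
{'time': 2.433, 'q': [24.748, -28.604, -29.013, 61.94, -12.075, 111.779], 'ee_pos': [0.486, 0.161, 0.196], 'tcp_rot': [150.018, -0.007, 89.988], 'wrist_force': [-0.694, -0.544, -0.162], 'opening': 0.047}
shift [-0.0003  0.0001  0.0803] w [-0.02 -0.25  0.42]
[[375. 190.]] [[368. 157.]]
```

View pics/s1c.png

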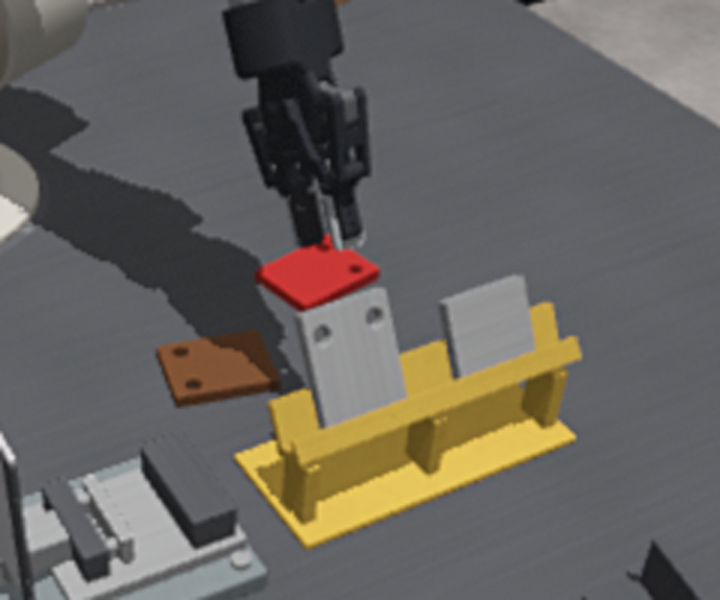

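The gripper is 80 mm back along the plate and in line with the bracket's upper part (crop 345,340). Now going down.

Call:
play_rows --grip_force 80 --targets '[{"fingers":0.1,"z":0.03},{"fingers":0.1,"z":0.05},{"fingers":0.1,"z":0.065},{"fingers":0.1,"z":0.075},{"fingers":0.1,"z":0.08},{"fingers":0.1,"z":0.08}]'

```text
$.targets[0]: bad value
```

Run:
```python
from h import *
o=st()
p,d=shot('scene','s2'); 
cv2.imwrite('pics/s2c.png',cv2.resize(p[130:260,290:450],(740,600),interpolation=cv2.INTER_CUBIC))
```

```text
{'time': 2.483, 'q': [24.796, -28.611, -29.008, 61.935, -12.074, 111.773], 'ee_pos': [0.486, 0.162, 0.196], 'tcp_rot': [150.004, -0.012, 90.042], 'wrist_force': [-0.093, 0.954, -0.162], 'opening': 0.047}
```

View pics/s2c.png

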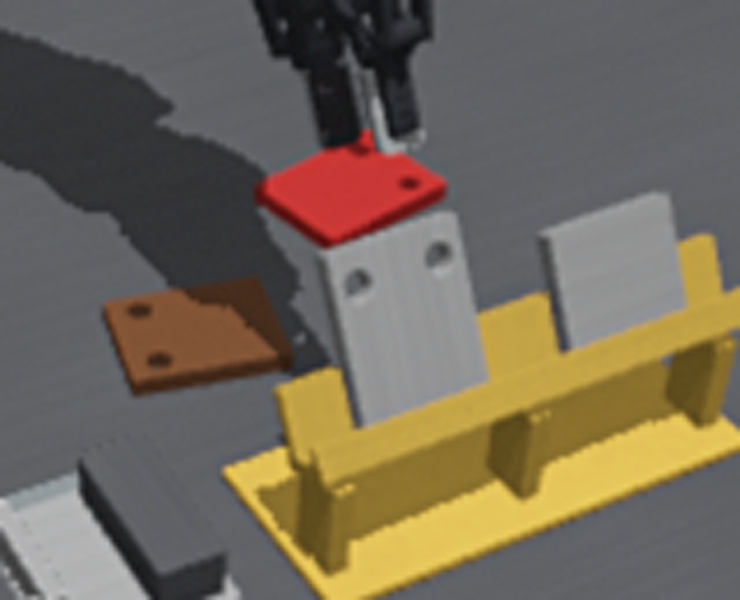

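The call was refused because every key is needed in each row. Nothing moved, so I'll send it again.

Call:
play_rows --grip_force 80 --targets '[{"fingers":0.1,"x":0,"y":0,"z":0.03,"wx":0,"wy":0,"wz":0},{"fingers":0.1,"x":0,"y":0,"z":0.05,"wx":0,"wy":0,"wz":0},{"fingers":0.1,"x":0,"y":0,"z":0.065,"wx":0,"wy":0,"wz":0},{"fingers":0.1,"x":0,"y":0,"z":0.075,"wx":0,"wy":0,"wz":0},{"fingers":0.1,"x":0,"y":0,"z":0.08,"wx":0,"wy":0,"wz":0},{"fingers":0.1,"x":0,"y":0,"z":0.08,"wx":0,"wy":0,"wz":0}]'

```text
time: 3.03
ee_pos: [0.5264, 0.1614, 0.1259]
tcp_rot: [150.1, 0.0, 90.0]
wrist_force: [-0.1, -0.4, -0.6]
opening: 0.047
```

Run:
```python
from h import *
o=st()
p,d=shot('scene','s3'); 
cv2.imwrite('pics/s3c.png',cv2.resize(p[130:260,290:450],(740,600),interpolation=cv2.INTER_CUBIC))
```

```text
{'time': 3.033, 'q': [22.498, -22.816, -33.03, 51.783, -11.007, 109.694], 'ee_pos': [0.526, 0.161, 0.126], 'tcp_rot': [150.076, 0.028, 90.044], 'wrist_force': [-0.071, -0.394, -0.59], 'opening': 0.047}
```

View pics/s3c.png

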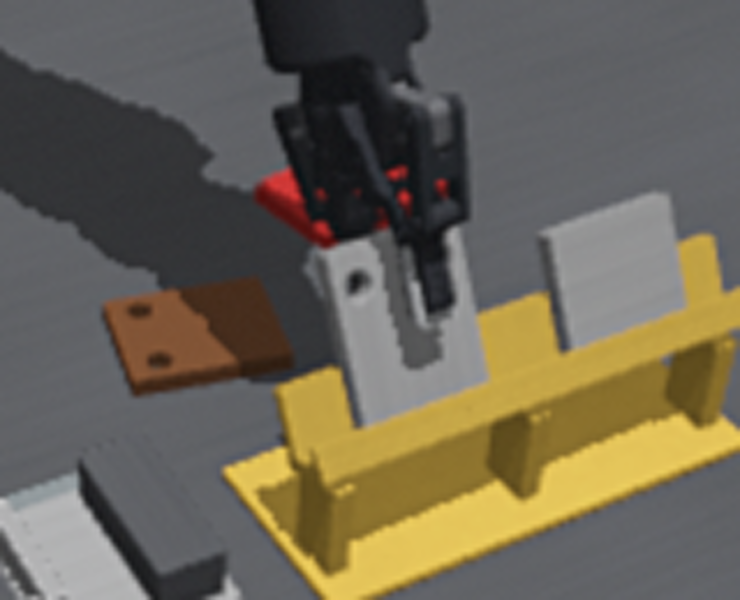

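The fingers straddle the plate, with the near finger in front of the strip between the holes. Closing now.

Call:
play_rows --grip_force 80 --targets '[{"fingers":-0.5,"x":0,"y":0,"z":0,"wx":0,"wy":0,"wz":0},{"fingers":-1,"x":0,"y":0,"z":0,"wx":0,"wy":0,"wz":0},{"fingers":-1,"x":0,"y":0,"z":0,"wx":0,"wy":0,"wz":0},{"fingers":-1,"x":0,"y":0,"z":0,"wx":0,"wy":0,"wz":0},{"fingers":-1,"x":0,"y":0,"z":0,"wx":0,"wy":0,"wz":0},{"fingers":-1,"x":0,"y":0,"z":0,"wx":0,"wy":0,"wz":0}]'

```text
time: 3.58
ee_pos: [0.5257, 0.1612, 0.1271]
tcp_rot: [150.1, -0.0, 90.0]
wrist_force: [-13.6, 0.2, 6.9]
opening: 0.011
```

Call:
play_rows --targets '[{"fingers":-1,"x":0,"y":0,"z":-0.012,"wx":0,"wy":0,"wz":0},{"fingers":-1,"x":0,"y":0,"z":-0.03,"wx":0,"wy":0,"wz":0},{"fingers":-1,"x":0,"y":0,"z":-0.06,"wx":0,"wy":0,"wz":0},{"fingers":-1,"x":0,"y":0,"z":-0.09,"wx":0,"wy":0,"wz":0},{"fingers":-1,"x":0,"y":0,"z":-0.11,"wx":0,"wy":0,"wz":0},{"fingers":-1,"x":0,"y":0,"z":-0.11,"wx":0,"wy":0,"wz":0}]'

```text
time: 4.08
ee_pos: [0.4712, 0.1614, 0.2263]
tcp_rot: [149.8, -0.1, 90.0]
wrist_force: [1.2, 0.6, -4.1]
opening: 0.0109
```

Run:
```python
from h import *
o=st()
rel([.5325,-.0005,.190],R.from_euler('xyz',[180,0,178.7],degrees=True),o)
p,d=shot('scene','s4'); 
cv2.imwrite('pics/s4c.png',cv2.resize(p[80:280,260:500],(720,600),interpolation=cv2.INTER_CUBIC))
```

```text
{'time': 4.083, 'q': [25.757, -30.423, -26.835, 65.834, -12.52, 112.65], 'ee_pos': [0.471, 0.161, 0.226], 'tcp_rot': [149.759, -0.131, 90.037], 'wrist_force': [1.203, 0.594, -4.078], 'opening': 0.011}
shift [-0.162   0.0347  0.0619] w [ 24.    23.25 -86.45]
```

View pics/s4c.png

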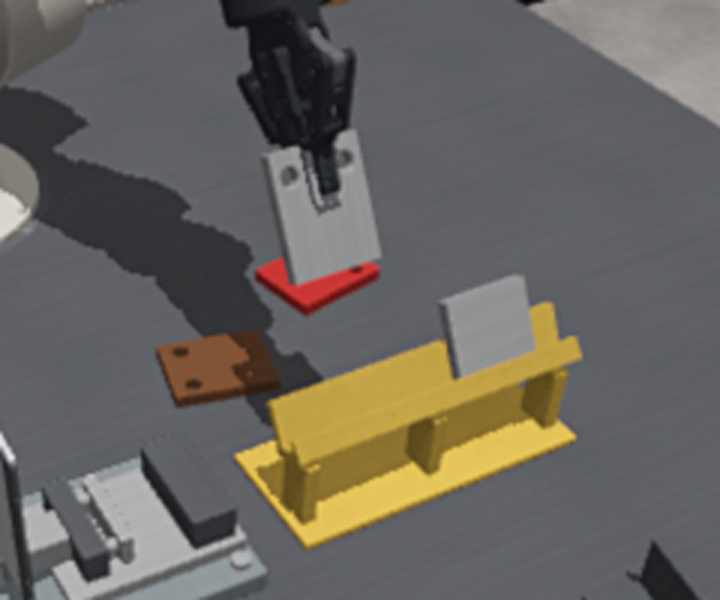

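The bracket is held square (crop 325,210), the offcut hasn't moved, and the wrist load is about 4.1 N. Moving over the clamp.

Call:
play_rows --targets '[{"fingers":-1,"x":-0.162,"y":0.0347,"z":0.0619,"wx":24.0,"wy":23.25,"wz":-86.45},{"fingers":-1,"x":-0.162,"y":0.0347,"z":0.0619,"wx":24.0,"wy":23.25,"wz":-86.45},{"fingers":-1,"x":-0.162,"y":0.0347,"z":0.0619,"wx":24.0,"wy":23.25,"wz":-86.45},{"fingers":-1,"x":-0.162,"y":0.0347,"z":0.0619,"wx":24.0,"wy":23.25,"wz":-86.45},{"fingers":-1,"x":-0.162,"y":0.0347,"z":0.0619,"wx":24.0,"wy":23.25,"wz":-86.45},{"fingers":-1,"x":-0.162,"y":0.0347,"z":0.0619,"wx":24.0,"wy":23.25,"wz":-86.45},{"fingers":-1,"x":-0.162,"y":0.0347,"z":0.0619,"wx":24.0,"wy":23.25,"wz":-86.45},{"fingers":-1,"x":-0.162,"y":0.0347,"z":0.0619,"wx":24.0,"wy":23.25,"wz":-86.45},{"fingers":-1,"x":-0.162,"y":0.0347,"z":0.0619,"wx":24.0,"wy":23.25,"wz":-86.45},{"fingers":-1,"x":-0.162,"y":0.0347,"z":0.0619,"wx":24.0,"wy":23.25,"wz":-86.45},{"fingers":-1,"x":-0.162,"y":0.0347,"z":0.0619,"wx":24.0,"wy":23.25,"wz":-86.45},{"fingers":-1,"x":-0.162,"y":0.0347,"z":0.0619,"wx":24.0,"wy":23.25,"wz":-86.45},{"fingers":-1,"x":-0.162,"y":0.0347,"z":0.0619,"wx":24.0,"wy":23.25,"wz":-86.45},{"fingers":-1,"x":-0.162,"y":0.0347,"z":0.0619,"wx":24.0,"wy":23.25,"wz":-86.45},{"fingers":-1,"x":-0.162,"y":0.0347,"z":0.0619,"wx":24.0,"wy":23.25,"wz":-86.45},{"fingers":-1,"x":-0.162,"y":0.0347,"z":0.0619,"wx":24.0,"wy":23.25,"wz":-86.45}]'

```text
time: 5.47
ee_pos: [0.5328, -0.0009, 0.1836]
tcp_rot: [-179.9, -0.4, 178.5]
wrist_force: [0.1, 0.4, -6.3]
opening: 0.0111
```

Run:
```python
from h import *
o=st()
p,d=shot('scene','s5'); 
cv2.imwrite('pics/s5c.png',cv2.resize(p[80:300,180:444],(720,600),interpolation=cv2.INTER_CUBIC))
p,d2=shot('top','t5'); cv2.imwrite('pics/t5c.png',cv2.resize(p[180:340,260:480],(800,582),interpolation=cv2.INTER_CUBIC))
W=cloud('scene',d); P=W.reshape(-1,3); P=P[~np.isnan(P).any(1)]
m=((P>[.45,-.04,.12])&(P<[.62,.04,.18])).all(1); Q=P[m]
print(len(Q),Q.min(0).round(4),Q.max(0).round(4))
m=abs(Q[:,2]-.145)<.02
for lo in np.arange(.12,.19,.01):
    k=abs(Q[:,2]-lo)<.005; 
    if k.sum()>5: print(lo.round(3),k.sum(),np.percentile(Q[k],[2,50,98],axis=0).round(4).tolist())
```

```text
{'time': 5.467, 'q': [-0.049, 2.17, 0.625, 88.822, -0.089, 1.45], 'ee_pos': [0.533, -0.001, 0.184], 'tcp_rot': [-179.901, -0.365, 178.5], 'wrist_force': [0.133, 0.404, -6.257], 'opening': 0.011}
354 [ 0.4987 -0.014   0.1237] [0.573  0.0034 0.1798]
0.12 7 [[0.506, -0.0065, 0.1237], [0.5387, -0.0059, 0.1246], [0.5709, 0.0011, 0.1249]]
0.13 68 [[0.5002, -0.008, 0.1255], [0.549, -0.0067, 0.1302], [0.5714, 0.0021, 0.1347]]
0.14 65 [[0.5022, -0.008, 0.1351], [0.5491, -0.0064, 0.1393], [0.5721, 0.0022, 0.1443]]
0.15 77 [[0.5023, -0.0077, 0.1453], [0.5504, -0.0062, 0.1492], [0.5712, 0.0026, 0.1545]]
0.16 60 [[0.5185, -0.0078, 0.1552], [0.5596, -0.0066, 0.1595], [0.5722, 0.0026, 0.1648]]
0.17 46 [[0.539, -0.0087, 0.1659], [0.5667, -0.0065, 0.1699], [0.5719, 0.003, 0.1739]]
0.18 31 [[0.5406, -0.0131, 0.175], [0.5568, -0.0067, 0.1773], [0.5712, 0.0033, 0.1796]]
```

View pics/s5c.png

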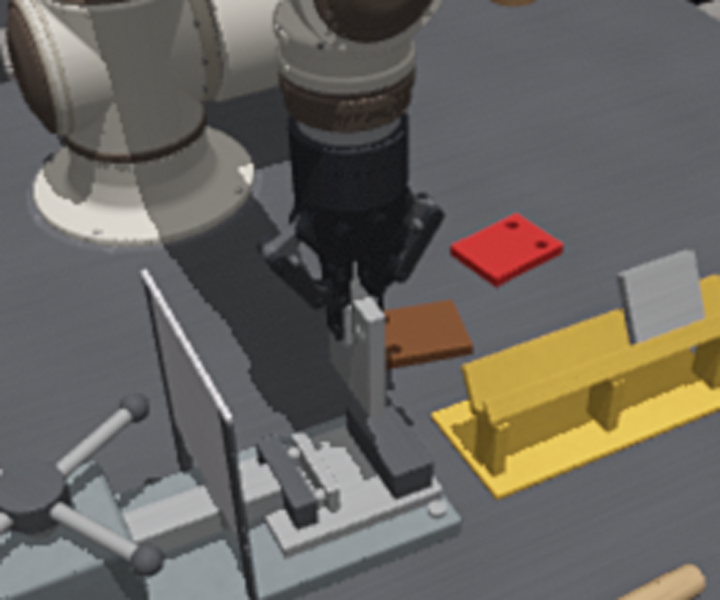

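View pics/t5c.png

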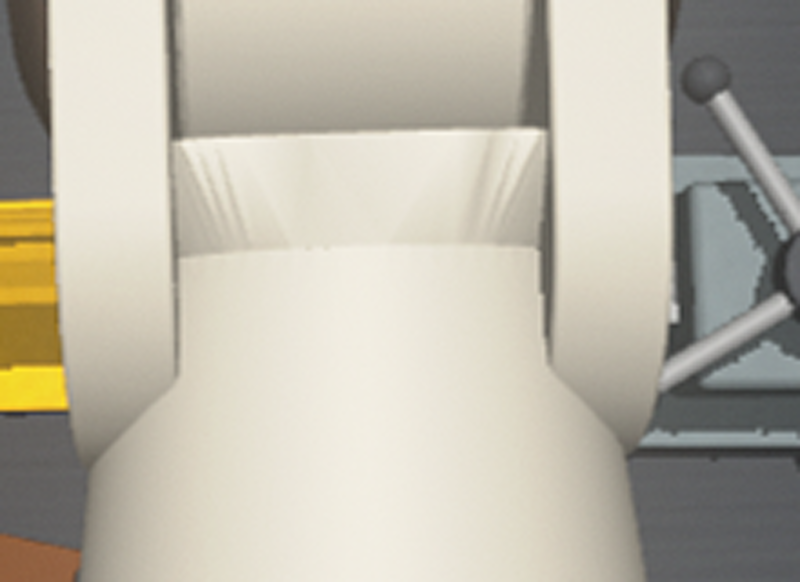

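Run:
```python
from h import *
o=st(); print(o['qd'])
rel([.5325,.0015,.100],R.from_euler('xyz',[180,0,178.7],degrees=True),o)
```

```text
{'time': 5.567, 'q': [-0.081, 2.039, 0.615, 88.84, -0.093, 1.452], 'ee_pos': [0.533, -0.001, 0.185], 'tcp_rot': [-179.901, -0.261, 178.468], 'wrist_force': [-0.335, -0.08, -5.447], 'opening': 0.011}
[-0.09502691 -0.92298576  0.15131391  0.27291699 -0.19553228 -0.58354625]
shift [-0.0003  0.0028  0.0847] w [-0.1  -0.26 -0.23]
```

Call:
play_rows --targets '[{"fingers":-1,"x":0,"y":0.002,"z":0.02,"wx":0,"wy":0,"wz":0},{"fingers":-1,"x":0,"y":0.002,"z":0.04,"wx":0,"wy":0,"wz":0},{"fingers":-1,"x":0,"y":0.002,"z":0.055,"wx":0,"wy":0,"wz":0},{"fingers":-1,"x":0,"y":0.002,"z":0.065,"wx":0,"wy":0,"wz":0},{"fingers":-1,"x":0,"y":0.002,"z":0.075,"wx":0,"wy":0,"wz":0},{"fingers":-1,"x":0,"y":0.002,"z":0.085,"wx":0,"wy":0,"wz":0},{"fingers":-1,"x":0,"y":0.002,"z":0.09,"wx":0,"wy":0,"wz":0},{"fingers":-1,"x":0,"y":0.002,"z":0.09,"wx":0,"wy":0,"wz":0},{"fingers":-1,"x":0,"y":0.002,"z":0.09,"wx":0,"wy":0,"wz":0}]'

```text
time: 6.32
ee_pos: [0.5325, 0.0007, 0.096]
tcp_rot: [-179.9, -0.2, 178.6]
wrist_force: [-0.6, -0.6, -5.5]
opening: 0.011
```

Run:
```python
from h import *
o=st()
p,d=shot('scene','s6'); 
cv2.imwrite('pics/s6c.png',cv2.resize(p[150:290,240:408],(720,600),interpolation=cv2.INTER_CUBIC))
W=cloud('scene',d); P=W.reshape(-1,3); P=P[~np.isnan(P).any(1)]
m=((P>[.45,-.04,.036])&(P<[.62,.04,.13])).all(1); Q=P[m]
for lo in np.arange(.04,.13,.01):
    k=abs(Q[:,2]-lo)<.005; 
    if k.sum()>5: print(lo.round(3),k.sum(),np.percentile(Q[k],[2,50,98],axis=0).round(4).tolist())
```

```text
{'time': 6.317, 'q': [0.145, 2.485, -8.724, 79.017, -0.128, 1.502], 'ee_pos': [0.532, 0.001, 0.096], 'tcp_rot': [-179.866, -0.223, 178.643], 'wrist_force': [-0.602, -0.598, -5.463], 'opening': 0.011}
0.04 102 [[0.507, -0.0374, 0.0364], [0.5705, 0.0015, 0.0411], [0.579, 0.0376, 0.0449]]
0.05 112 [[0.5066, -0.0385, 0.0454], [0.5701, -0.0006, 0.0498], [0.5795, 0.0386, 0.0546]]
0.06 394 [[0.5023, -0.0395, 0.0554], [0.5551, 0.0168, 0.0609], [0.579, 0.0391, 0.0642]]
0.07 46 [[0.5243, -0.0062, 0.0654], [0.5613, -0.0048, 0.0699], [0.5724, 0.0071, 0.0739]]
0.08 43 [[0.5394, -0.0057, 0.075], [0.5693, -0.0046, 0.0798], [0.5723, 0.0065, 0.0843]]
0.09 50 [[0.5403, -0.0139, 0.0854], [0.5642, -0.005, 0.0913], [0.5718, 0.0062, 0.0943]]
0.1 76 [[0.531, -0.0175, 0.0951], [0.5518, -0.0051, 0.1002], [0.5715, 0.0069, 0.1047]]
0.11 73 [[0.5319, -0.0178, 0.1057], [0.5462, -0.005, 0.1105], [0.5716, 0.0189, 0.1149]]
0.12 80 [[0.5358, -0.017, 0.1153], [0.5484, -0.0045, 0.121], [0.572, 0.0192, 0.1248]]
```

View pics/s6c.png

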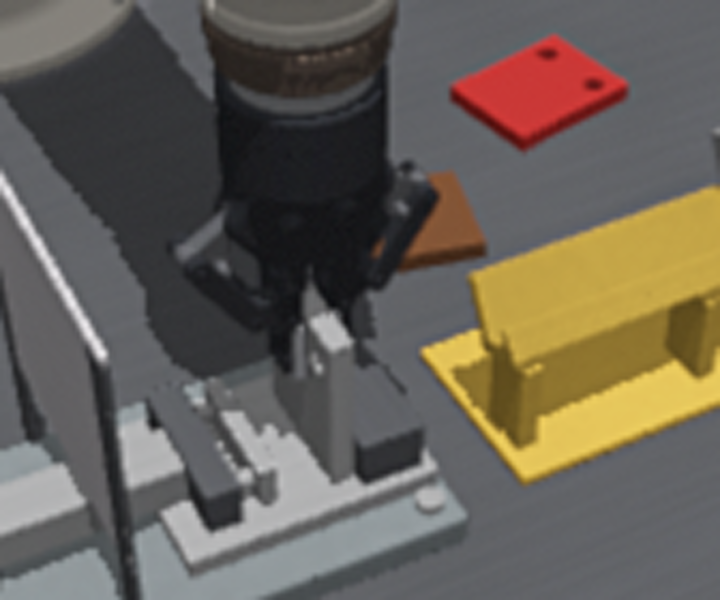

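Call:
play_rows --targets '[{"fingers":-1,"x":0,"y":0.0,"z":0.002,"wx":0,"wy":0,"wz":0},{"fingers":-1,"x":0,"y":0.0,"z":0.004,"wx":0,"wy":0,"wz":0},{"fingers":-1,"x":0,"y":0.0,"z":0.006,"wx":0,"wy":0,"wz":0},{"fingers":-1,"x":0,"y":0.0,"z":0.006,"wx":0,"wy":0,"wz":0},{"fingers":-1,"x":0,"y":0.0,"z":0.006,"wx":0,"wy":0,"wz":0}]'

```text
time: 6.78
ee_pos: [0.5328, 0.0007, 0.0914]
tcp_rot: [-179.9, -0.1, 178.7]
wrist_force: [-3.5, -0.6, 6.2]
opening: 0.0112
```

Contact with the bed (wrist z force went from -5.5 to +6.2 N). Releasing with a small opening.

Call:
play_rows --targets '[{"fingers":-0.6,"x":0,"y":0.0,"z":0,"wx":0,"wy":0,"wz":0},{"fingers":-0.5,"x":0,"y":0.0,"z":0,"wx":0,"wy":0,"wz":0},{"fingers":-0.4,"x":0,"y":0.0,"z":0,"wx":0,"wy":0,"wz":0},{"fingers":-0.3,"x":0,"y":0.0,"z":0,"wx":0,"wy":0,"wz":0},{"fingers":-0.2,"x":0,"y":0.0,"z":0,"wx":0,"wy":0,"wz":0},{"fingers":-0.2,"x":0,"y":0.0,"z":0,"wx":0,"wy":0,"wz":0},{"fingers":-0.2,"x":0,"y":0.0,"z":0,"wx":0,"wy":0,"wz":0}]'

```text
time: 7.37
ee_pos: [0.5323, 0.0008, 0.0896]
tcp_rot: [-179.9, -0.2, 178.7]
wrist_force: [-1.1, 0.5, 0.3]
opening: 0.0345
```

Run:
```python
from h import *
o=st()
p,d=shot('scene','s7'); 
cv2.imwrite('pics/s7c.png',cv2.resize(p[150:290,240:408],(720,600),interpolation=cv2.INTER_CUBIC))
W=cloud('scene',d); P=W.reshape(-1,3); P=P[~np.isnan(P).any(1)]
m=((P>[.45,-.04,.036])&(P<[.62,.04,.13])).all(1); Q=P[m]
for lo in np.arange(.07,.13,.01):
    k=abs(Q[:,2]-lo)<.005; 
    if k.sum()>5: print(lo.round(3),k.sum(),np.percentile(Q[k],[2,50,98],axis=0).round(4).tolist())
```

```text
{'time': 7.367, 'q': [0.149, 2.605, -9.304, 78.342, -0.13, 1.49], 'ee_pos': [0.532, 0.001, 0.09], 'tcp_rot': [-179.864, -0.247, 178.659], 'wrist_force': [-1.108, 0.549, 0.327], 'opening': 0.034}
0.07 61 [[0.5217, -0.0064, 0.0653], [0.5615, -0.005, 0.0693], [0.5724, 0.0176, 0.0748]]
0.08 58 [[0.5231, -0.0221, 0.0752], [0.5542, -0.005, 0.0811], [0.5722, 0.0212, 0.0848]]
0.09 92 [[0.5242, -0.0285, 0.0862], [0.5452, -0.0053, 0.0902], [0.5722, 0.0296, 0.0948]]
0.1 116 [[0.5255, -0.0292, 0.0951], [0.5444, -0.005, 0.0996], [0.5714, 0.0308, 0.1048]]
0.11 109 [[0.5257, -0.0293, 0.1054], [0.5442, -0.0053, 0.1096], [0.5726, 0.0297, 0.1148]]
0.12 185 [[0.5237, -0.0286, 0.1152], [0.5464, 0.0005, 0.1214], [0.5717, 0.0287, 0.1247]]
```

View pics/s7c.png

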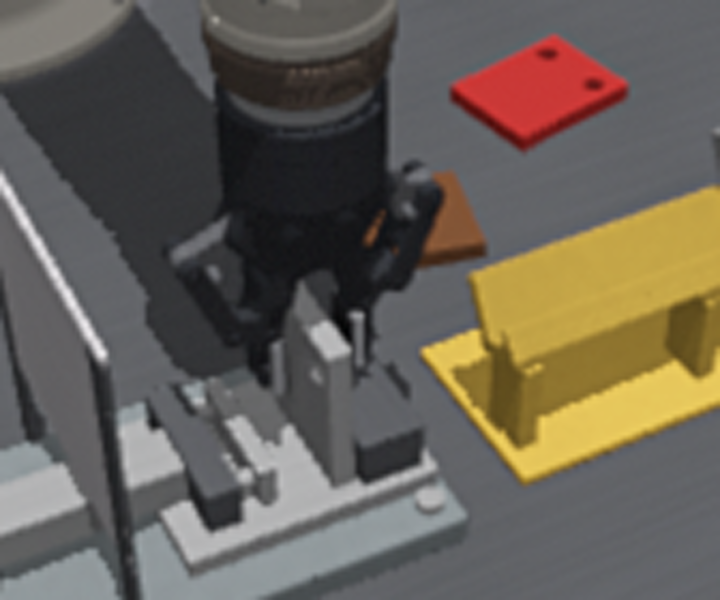

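It stands upright on its own by the jaw (crop 330,400), with the fingers clear on both sides. Withdrawing straight up.

Call:
play_rows --targets '[{"fingers":-0.2,"x":0,"y":0.0,"z":-0.01,"wx":0,"wy":0,"wz":0},{"fingers":-0.2,"x":0,"y":0.0,"z":-0.03,"wx":0,"wy":0,"wz":0},{"fingers":-0.2,"x":0,"y":0.0,"z":-0.06,"wx":0,"wy":0,"wz":0},{"fingers":-0.2,"x":0,"y":0.0,"z":-0.1,"wx":0,"wy":0,"wz":0},{"fingers":-0.2,"x":0,"y":0.0,"z":-0.14,"wx":0,"wy":0,"wz":0},{"fingers":-0.2,"x":0,"y":0.0,"z":-0.18,"wx":0,"wy":0,"wz":0},{"fingers":-0.2,"x":0,"y":0.0,"z":-0.2,"wx":0,"wy":0,"wz":0},{"fingers":-0.2,"x":0,"y":0.0,"z":-0.2,"wx":0,"wy":0,"wz":0}]'

```text
time: 8.08
ee_pos: [0.5341, 0.0012, 0.296]
tcp_rot: [-179.9, 0.2, 178.7]
wrist_force: [1.0, 1.1, -0.1]
opening: 0.0343
```

Run:
```python
from h import *
o=st()
p,d=shot('scene','s8'); 
cv2.imwrite('pics/s8c.png',cv2.resize(p[150:330,130:370],(800,600),interpolation=cv2.INTER_CUBIC))
W=cloud('scene',d); P=W.reshape(-1,3); P=P[~np.isnan(P).any(1)]
m=((P>[.45,-.04,.036])&(P<[.62,.04,.13])).all(1); Q=P[m]
for lo in np.arange(.07,.13,.01):
    k=abs(Q[:,2]-lo)<.005; 
    if k.sum()>5: print(lo.round(3),k.sum(),np.percentile(Q[k],[2,50,98],axis=0).round(4).tolist())
```

```text
{'time': 8.083, 'q': [0.197, 4.142, 15.24, 100.871, -0.128, 1.541], 'ee_pos': [0.534, 0.001, 0.296], 'tcp_rot': [-179.878, 0.23, 178.656], 'wrist_force': [0.998, 1.116, -0.136], 'opening': 0.034}
0.07 65 [[0.5021, -0.0062, 0.0652], [0.5509, -0.0043, 0.0694], [0.5719, 0.0065, 0.0747]]
0.08 68 [[0.5029, -0.0062, 0.0753], [0.5541, -0.0046, 0.0803], [0.5722, 0.0055, 0.0847]]
0.09 64 [[0.5026, -0.006, 0.0858], [0.5477, -0.0045, 0.0899], [0.5719, 0.0058, 0.0941]]
0.1 75 [[0.5044, -0.0061, 0.0955], [0.5514, -0.004, 0.0993], [0.5721, 0.0061, 0.1047]]
0.11 61 [[0.5053, -0.0057, 0.1052], [0.5517, -0.0046, 0.1108], [0.5716, 0.0056, 0.1147]]
0.12 184 [[0.5016, -0.0056, 0.1153], [0.54, -0.0004, 0.1215], [0.5714, 0.0072, 0.124]]
```

View pics/s8c.png

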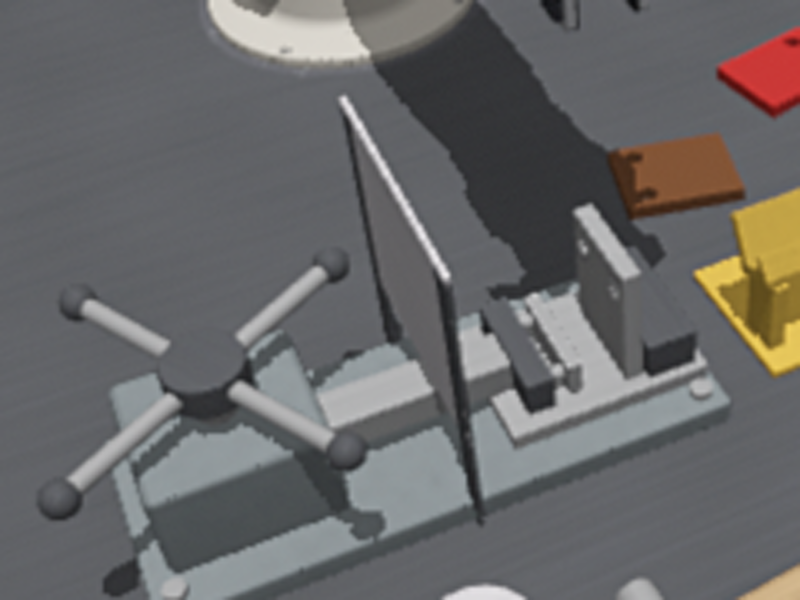

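The bracket stands free: faces at y about -0.005 and +0.006, x 0.502–0.572, top at about 0.122. Next is the star. I'll use shut fingers as a peg at radius 72 mm, on the side away from the guard, behind the spoke at world angle ~209°.

```bash
cat >> h.py <<'E'
HUB=np.array([.5263,-.2468])
def pegpose(phi,z,r=.072):
    a=np.radians(phi); return [HUB[0]+r*np.cos(a),HUB[1]+r*np.sin(a),z],R.from_euler('xyz',[180,0,phi-90],degrees=True)
E
python3 - <<'E'
from h import *
rel(*pegpose(186,.290))
E
```

```text
shift [ 0.0732 -0.2573  0.0036] w [-7.000e-02  1.400e-01  8.265e+01]
```

Call:
play_rows --grip_force 40 --targets '[{"fingers":-1,"x":0.0732,"y":-0.2573,"z":0.0,"wx":0,"wy":0,"wz":82.65},{"fingers":-1,"x":0.0732,"y":-0.2573,"z":0.0,"wx":0,"wy":0,"wz":82.65},{"fingers":-1,"x":0.0732,"y":-0.2573,"z":0.0,"wx":0,"wy":0,"wz":82.65},{"fingers":-1,"x":0.0732,"y":-0.2573,"z":0.0,"wx":0,"wy":0,"wz":82.65},{"fingers":-1,"x":0.0732,"y":-0.2573,"z":0.0,"wx":0,"wy":0,"wz":82.65},{"fingers":-1,"x":0.0732,"y":-0.2573,"z":0.0,"wx":0,"wy":0,"wz":82.65},{"fingers":-1,"x":0.0732,"y":-0.2573,"z":0.0,"wx":0,"wy":0,"wz":82.65},{"fingers":-1,"x":0.0732,"y":-0.2573,"z":0.0,"wx":0,"wy":0,"wz":82.65},{"fingers":-1,"x":0.0732,"y":-0.2573,"z":0.0,"wx":0,"wy":0,"wz":82.65},{"fingers":-1,"x":0.0732,"y":-0.2573,"z":0.0,"wx":0,"wy":0,"wz":82.65},{"fingers":-1,"x":0.0732,"y":-0.2573,"z":0.0,"wx":0,"wy":0,"wz":82.65},{"fingers":-1,"x":0.0732,"y":-0.2573,"z":0.0,"wx":0,"wy":0,"wz":82.65},{"fingers":-1,"x":0.0732,"y":-0.2573,"z":0.0,"wx":0,"wy":0,"wz":82.65},{"fingers":-1,"x":0.0732,"y":-0.2573,"z":0.0,"wx":0,"wy":0,"wz":82.65}]'

```text
time: 9.3
ee_pos: [0.4538, -0.2542, 0.29]
tcp_rot: [-179.7, 0.1, 96.2]
wrist_force: [0.4, 0.5, -0.1]
opening: 0.0
```

Run:
```python
from h import *
o=st()
rel(*pegpose(186,.120),o)
p,d=shot('scene','s9'); 
cv2.imwrite('pics/s9c.png',cv2.resize(p[60:330,110:470],(800,600),interpolation=cv2.INTER_CUBIC))
```

```text
{'time': 9.3, 'q': [-29.134, 2.426, 12.761, 100.548, -0.232, 54.716], 'ee_pos': [0.454, -0.254, 0.29], 'tcp_rot': [-179.692, 0.066, 96.151], 'wrist_force': [0.424, 0.528, -0.12], 'opening': 0.0}
shift [-0.      0.0018  0.17  ] w [-0.31  0.07  0.15]
```

View pics/s9c.png

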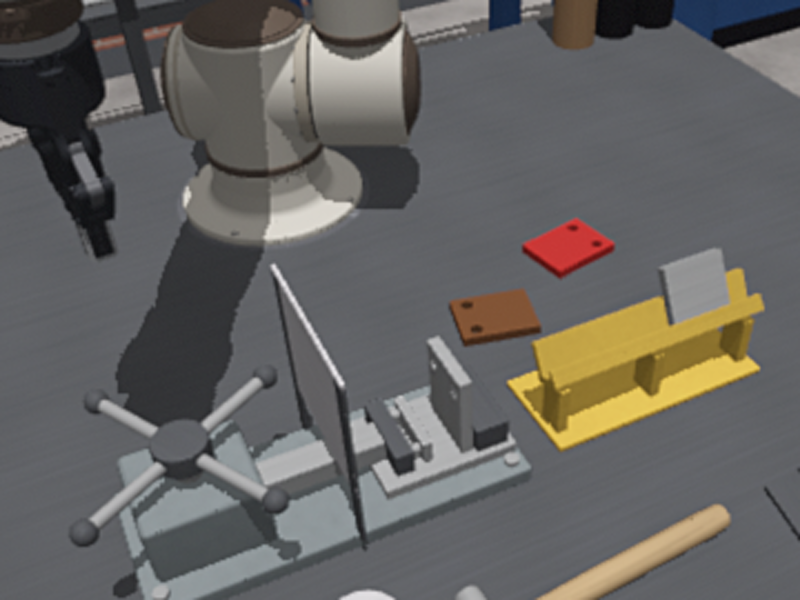

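The shut gripper hangs between the spokes at crop (97,400) and (265,377), and the bracket is still upright. Going down to spoke height.

Call:
play_rows --targets '[{"fingers":-1,"x":0,"y":0.001,"z":0.04,"wx":0,"wy":0,"wz":0},{"fingers":-1,"x":0,"y":0.001,"z":0.08,"wx":0,"wy":0,"wz":0},{"fingers":-1,"x":0,"y":0.001,"z":0.11,"wx":0,"wy":0,"wz":0},{"fingers":-1,"x":0,"y":0.001,"z":0.135,"wx":0,"wy":0,"wz":0},{"fingers":-1,"x":0,"y":0.001,"z":0.15,"wx":0,"wy":0,"wz":0},{"fingers":-1,"x":0,"y":0.001,"z":0.16,"wx":0,"wy":0,"wz":0},{"fingers":-1,"x":0,"y":0.001,"z":0.17,"wx":0,"wy":0,"wz":0},{"fingers":-1,"x":0,"y":0.001,"z":0.17,"wx":0,"wy":0,"wz":0},{"fingers":-1,"x":0,"y":0.001,"z":0.17,"wx":0,"wy":0,"wz":0}]'

```text
time: 10.1
ee_pos: [0.4544, -0.2547, 0.1211]
tcp_rot: [-179.8, 0.1, 96.0]
wrist_force: [0.5, 0.1, -0.1]
opening: 0.0005
```

Run:
```python
from h import *
o=st()
p,d=shot('scene','s10'); 
cv2.imwrite('pics/s10c.png',cv2.resize(p[130:310,110:350],(800,600),interpolation=cv2.INTER_CUBIC))
```

```text
{'time': 10.1, 'q': [-29.144, 0.462, -8.011, 81.656, -0.233, 54.814], 'ee_pos': [0.454, -0.255, 0.121], 'tcp_rot': [-179.76, 0.117, 96.042], 'wrist_force': [0.499, 0.051, -0.077], 'opening': 0.001}
```

View pics/s10c.png

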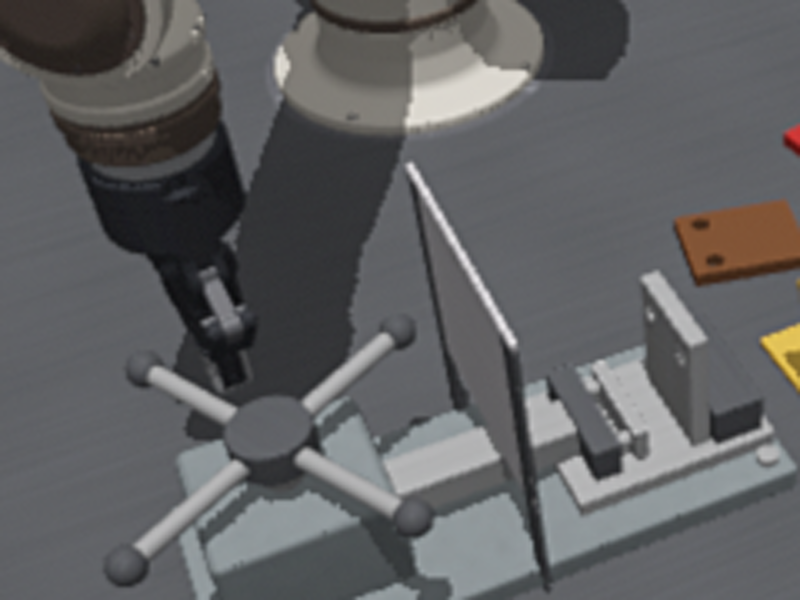

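The peg is at spoke height behind the left spoke. Pushing 45° of arc.

Call:
play_rows --targets '[{"fingers":-1,"x":-0.0063,"y":0.0003,"z":0,"wx":0,"wy":0,"wz":-5},{"fingers":-1,"x":-0.0125,"y":0.0011,"z":0,"wx":0,"wy":0,"wz":-10},{"fingers":-1,"x":-0.0186,"y":0.0025,"z":0,"wx":0,"wy":0,"wz":-15},{"fingers":-1,"x":-0.0246,"y":0.0043,"z":0,"wx":0,"wy":0,"wz":-20},{"fingers":-1,"x":-0.0304,"y":0.0067,"z":0,"wx":0,"wy":0,"wz":-25},{"fingers":-1,"x":-0.036,"y":0.0096,"z":0,"wx":0,"wy":0,"wz":-30},{"fingers":-1,"x":-0.0413,"y":0.013,"z":0,"wx":0,"wy":0,"wz":-35},{"fingers":-1,"x":-0.0463,"y":0.0168,"z":0,"wx":0,"wy":0,"wz":-40},{"fingers":-1,"x":-0.0509,"y":0.0211,"z":0,"wx":0,"wy":0,"wz":-45},{"fingers":-1,"x":-0.0509,"y":0.0211,"z":0,"wx":0,"wy":0,"wz":-45}]'

```text
time: 10.98
ee_pos: [0.4812, -0.3033, 0.1217]
tcp_rot: [-179.8, -0.1, 141.3]
wrist_force: [-2.3, 2.0, 0.8]
opening: 0.0002
```

Run:
```python
from h import *
o=st(); v=o['ee_pos'][:2]-HUB; print('phi',np.degrees(np.arctan2(v[1],v[0])),'r',np.hypot(*v))
p,d=shot('scene','s11'); 
cv2.imwrite('pics/s11c.png',cv2.resize(p[130:310,110:350],(800,600),interpolation=cv2.INTER_CUBIC))
```

```text
{'time': 10.983, 'q': [-32.119, 6.946, -1.119, 82.032, -0.224, 6.611], 'ee_pos': [0.481, -0.303, 0.122], 'tcp_rot': [-179.767, -0.07, 141.27], 'wrist_force': [-2.334, 2.008, 0.805], 'opening': 0.0}
phi -128.57612592878655 r 0.07232273631237603
```

View pics/s11c.png

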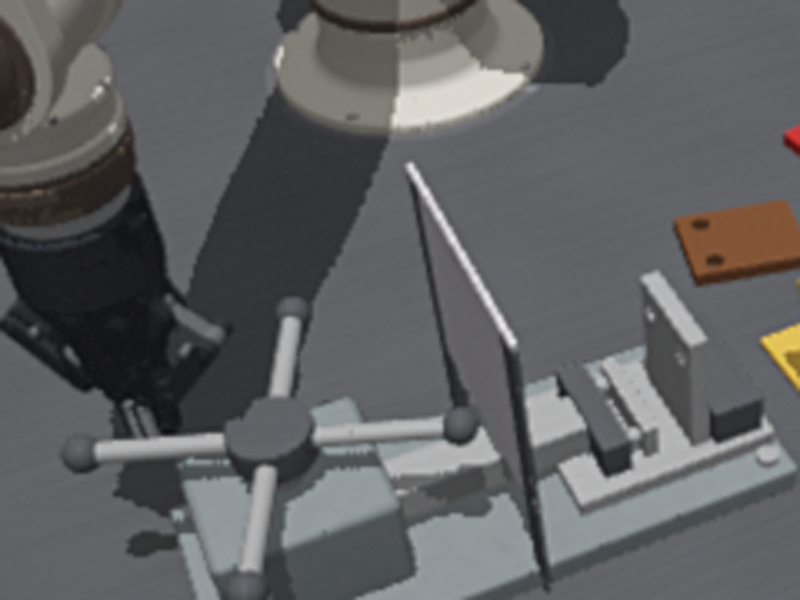

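The star is turning (the left spoke now points to crop 80,455). I'll continue 90°.

Call:
play_rows --targets '[{"fingers":-1,"x":-0.0063,"y":0.0003,"z":0,"wx":0,"wy":0,"wz":-5},{"fingers":-1,"x":-0.0125,"y":0.0011,"z":0,"wx":0,"wy":0,"wz":-10},{"fingers":-1,"x":-0.0186,"y":0.0025,"z":0,"wx":0,"wy":0,"wz":-15},{"fingers":-1,"x":-0.0246,"y":0.0043,"z":0,"wx":0,"wy":0,"wz":-20},{"fingers":-1,"x":-0.0304,"y":0.0067,"z":0,"wx":0,"wy":0,"wz":-25},{"fingers":-1,"x":-0.036,"y":0.0096,"z":0,"wx":0,"wy":0,"wz":-30},{"fingers":-1,"x":-0.0413,"y":0.013,"z":0,"wx":0,"wy":0,"wz":-35},{"fingers":-1,"x":-0.0463,"y":0.0168,"z":0,"wx":0,"wy":0,"wz":-40},{"fingers":-1,"x":-0.0509,"y":0.0211,"z":0,"wx":0,"wy":0,"wz":-45},{"fingers":-1,"x":-0.0552,"y":0.0257,"z":0,"wx":0,"wy":0,"wz":-50},{"fingers":-1,"x":-0.059,"y":0.0307,"z":0,"wx":0,"wy":0,"wz":-55},{"fingers":-1,"x":-0.0624,"y":0.036,"z":0,"wx":0,"wy":0,"wz":-60},{"fingers":-1,"x":-0.0653,"y":0.0416,"z":0,"wx":0,"wy":0,"wz":-65},{"fingers":-1,"x":-0.0677,"y":0.0474,"z":0,"wx":0,"wy":0,"wz":-70},{"fingers":-1,"x":-0.0695,"y":0.0534,"z":0,"wx":0,"wy":0,"wz":-75},{"fingers":-1,"x":-0.0709,"y":0.0595,"z":0,"wx":0,"wy":0,"wz":-80},{"fingers":-1,"x":-0.0717,"y":0.0657,"z":0,"wx":0,"wy":0,"wz":-85},{"fingers":-1,"x":-0.072,"y":0.072,"z":0,"wx":0,"wy":0,"wz":-90},{"fingers":-1,"x":-0.072,"y":0.072,"z":0,"wx":0,"wy":0,"wz":-90}]'

```text
time: 12.62
ee_pos: [0.5822, -0.2924, 0.1211]
tcp_rot: [180.0, -0.3, -128.9]
wrist_force: [-1.5, -1.1, 0.2]
opening: -0.0003
```

Run:
```python
from h import *
o=st(); v=o['ee_pos'][:2]-HUB; print('phi',np.degrees(np.arctan2(v[1],v[0])),'r',np.hypot(*v))
p,d=shot('scene','s12'); 
cv2.imwrite('pics/s12c.png',cv2.resize(p[130:310,110:350],(800,600),interpolation=cv2.INTER_CUBIC))
```

```text
{'time': 12.617, 'q': [-26.545, 18.374, 12.268, 83.987, -0.288, -77.649], 'ee_pos': [0.582, -0.292, 0.121], 'tcp_rot': [179.971, -0.301, -128.895], 'wrist_force': [-1.545, -1.086, 0.19], 'opening': -0.0}
phi -39.204753893860094 r 0.072081305315483
```

View pics/s12c.png

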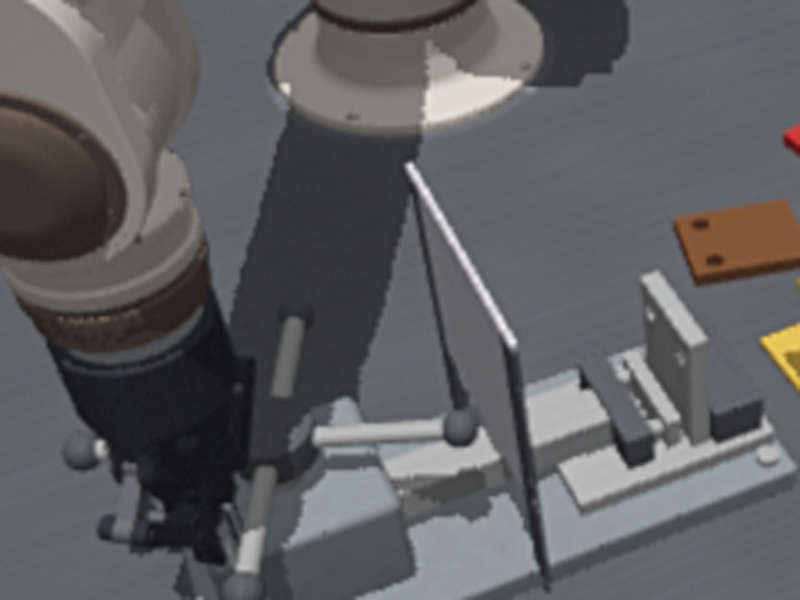

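The spoke is now at about 334° (star ≈ 2.7 rad), the pad is approaching and the bracket hasn't moved. Switching to the next spoke, at about 244°: back off, lift, and go down again behind it at φ = 219°.

Call:
play_rows --targets '[{"fingers":-1,"x":0.006,"y":0.0003,"z":0,"wx":0,"wy":0,"wz":4},{"fingers":-1,"x":0.006,"y":0.0003,"z":-0.03,"wx":0,"wy":0,"wz":4},{"fingers":-1,"x":0.006,"y":0.0003,"z":-0.06,"wx":0,"wy":0,"wz":4},{"fingers":-1,"x":0.006,"y":0.0003,"z":-0.08,"wx":0,"wy":0,"wz":4},{"fingers":-1,"x":0.0705,"y":0.087,"z":-0.08,"wx":0,"wy":0,"wz":102},{"fingers":-1,"x":0.0705,"y":0.087,"z":-0.08,"wx":0,"wy":0,"wz":102},{"fingers":-1,"x":0.0705,"y":0.087,"z":-0.08,"wx":0,"wy":0,"wz":102},{"fingers":-1,"x":0.0705,"y":0.087,"z":-0.08,"wx":0,"wy":0,"wz":102},{"fingers":-1,"x":0.0705,"y":0.087,"z":-0.08,"wx":0,"wy":0,"wz":102},{"fingers":-1,"x":0.0705,"y":0.087,"z":-0.08,"wx":0,"wy":0,"wz":102},{"fingers":-1,"x":0.0705,"y":0.087,"z":-0.08,"wx":0,"wy":0,"wz":102},{"fingers":-1,"x":0.0705,"y":0.087,"z":-0.08,"wx":0,"wy":0,"wz":102},{"fingers":-1,"x":0.0705,"y":0.087,"z":-0.08,"wx":0,"wy":0,"wz":102},{"fingers":-1,"x":0.0705,"y":0.087,"z":-0.08,"wx":0,"wy":0,"wz":102},{"fingers":-1,"x":0.0705,"y":0.087,"z":-0.08,"wx":0,"wy":0,"wz":102},{"fingers":-1,"x":0.0705,"y":0.087,"z":-0.08,"wx":0,"wy":0,"wz":102},{"fingers":-1,"x":0.0705,"y":0.087,"z":-0.08,"wx":0,"wy":0,"wz":102},{"fingers":-1,"x":0.0705,"y":0.087,"z":-0.08,"wx":0,"wy":0,"wz":102},{"fingers":-1,"x":0.0705,"y":0.087,"z":-0.08,"wx":0,"wy":0,"wz":102},{"fingers":-1,"x":0.0705,"y":0.087,"z":-0.08,"wx":0,"wy":0,"wz":102}]'

```text
time: 14.33
ee_pos: [0.4703, -0.2923, 0.201]
tcp_rot: [-179.8, -0.0, 129.0]
wrist_force: [-0.1, 0.0, -0.1]
opening: -0.0002
```

Run:
```python
from h import *
o=st(); v=o['ee_pos'][:2]-HUB; print('phi',np.degrees(np.arctan2(v[1],v[0])),'r',np.hypot(*v))
rel(*pegpose(219,.120),o)
p,d=shot('scene','s13'); 
for q in['star_hub']: print(bot.place_of(q,'scene')[:1])
for k in range(4):
    a=np.radians(334.4+90*k); print(k,proj('scene',[HUB[0]+.105*np.cos(a),HUB[1]+.105*np.sin(a),.121]).round(), (proj('scene',[HUB[0]+.105*np.cos(a),HUB[1]+.105*np.sin(a),.121])-[110,130])*800/240)
cv2.imwrite('pics/s13c.png',cv2.resize(p[130:310,110:350],(800,600),interpolation=cv2.INTER_CUBIC))
```

```text
{'time': 14.333, 'q': [-31.755, 4.9, 5.416, 90.601, -0.228, 19.239], 'ee_pos': [0.47, -0.292, 0.201], 'tcp_rot': [-179.757, -0.005, 129.006], 'wrist_force': [-0.141, 0.023, -0.125], 'opening': -0.0}
phi -140.90301799824292 r 0.07221518539588187
shift [0.0001 0.0006 0.081 ] w [-0.24 -0.01  0.01]
[{'point': [257.7, 192.8], 'confidence': 0.55}]
0 [[181. 307.]] [[235.06667466 590.57304171]]
1 [[247. 260.]] [[458.08960877 432.0990565 ]]
2 [[200. 224.]] [[301.07652665 312.2134724 ]]
3 [[135. 264.]] [[ 83.59713119 445.28971622]]
```

View pics/s13c.png

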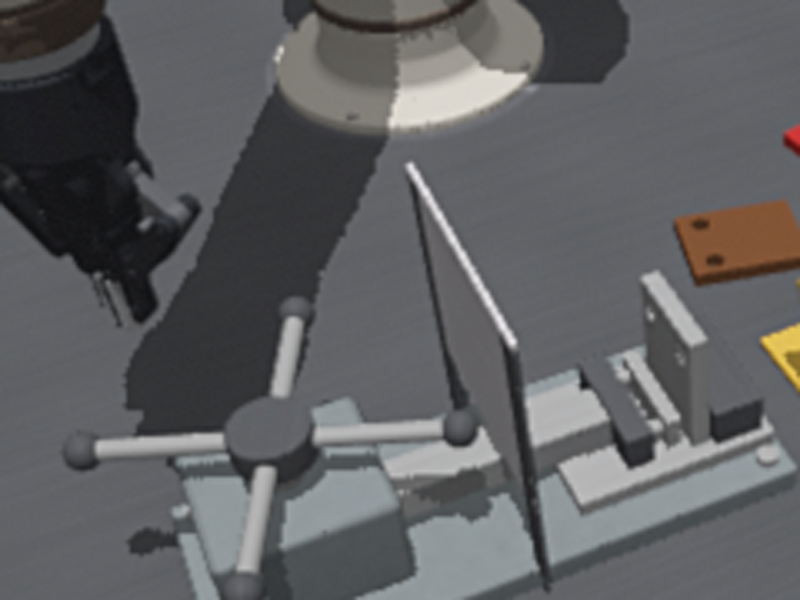

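Measured balls at crop (82,450), (243,586), (460,427) and (296,310), within about 3° of what I expected. Descending behind the left spoke.

Call:
play_rows --targets '[{"fingers":-1,"x":0,"y":0,"z":0.03,"wx":0,"wy":0,"wz":0},{"fingers":-1,"x":0,"y":0,"z":0.055,"wx":0,"wy":0,"wz":0},{"fingers":-1,"x":0,"y":0,"z":0.07,"wx":0,"wy":0,"wz":0},{"fingers":-1,"x":0,"y":0,"z":0.08,"wx":0,"wy":0,"wz":0},{"fingers":-1,"x":0,"y":0,"z":0.08,"wx":0,"wy":0,"wz":0},{"fingers":-1,"x":0,"y":0,"z":0.08,"wx":0,"wy":0,"wz":0}]'

```text
time: 14.93
ee_pos: [0.4699, -0.2924, 0.121]
tcp_rot: [-179.7, -0.1, 129.0]
wrist_force: [0.2, 0.6, 0.3]
opening: 0.0
```

Call:
play_rows --targets '[{"fingers":-1,"x":-0.0063,"y":0.0003,"z":0,"wx":0,"wy":0,"wz":-5},{"fingers":-1,"x":-0.0125,"y":0.0011,"z":0,"wx":0,"wy":0,"wz":-10},{"fingers":-1,"x":-0.0186,"y":0.0025,"z":0,"wx":0,"wy":0,"wz":-15},{"fingers":-1,"x":-0.0246,"y":0.0043,"z":0,"wx":0,"wy":0,"wz":-20},{"fingers":-1,"x":-0.0304,"y":0.0067,"z":0,"wx":0,"wy":0,"wz":-25},{"fingers":-1,"x":-0.036,"y":0.0096,"z":0,"wx":0,"wy":0,"wz":-30},{"fingers":-1,"x":-0.0413,"y":0.013,"z":0,"wx":0,"wy":0,"wz":-35},{"fingers":-1,"x":-0.0463,"y":0.0168,"z":0,"wx":0,"wy":0,"wz":-40},{"fingers":-1,"x":-0.0463,"y":0.0168,"z":0,"wx":0,"wy":0,"wz":-40}]'

```text
time: 15.68
ee_pos: [0.5128, -0.3181, 0.122]
tcp_rot: [-179.8, -0.2, 169.3]
wrist_force: [-2.1, 0.3, 0.4]
opening: 0.0
```

Run:
```python
from h import *
o=st(); v=o['ee_pos'][:2]-HUB; print('phi',np.degrees(np.arctan2(v[1],v[0])),'r',np.hypot(*v))
p,d=shot('scene','s14'); 
cv2.imwrite('pics/s14c.png',cv2.resize(p[130:310,110:350],(800,600),interpolation=cv2.INTER_CUBIC))
```

```text
{'time': 15.683, 'q': [-31.701, 11.653, 4.238, 82.654, -0.248, -20.962], 'ee_pos': [0.513, -0.318, 0.122], 'tcp_rot': [-179.793, -0.154, 169.261], 'wrist_force': [-2.129, 0.321, 0.392], 'opening': 0.0}
phi -100.71451325842511 r 0.07258748304739844
```

View pics/s14c.png

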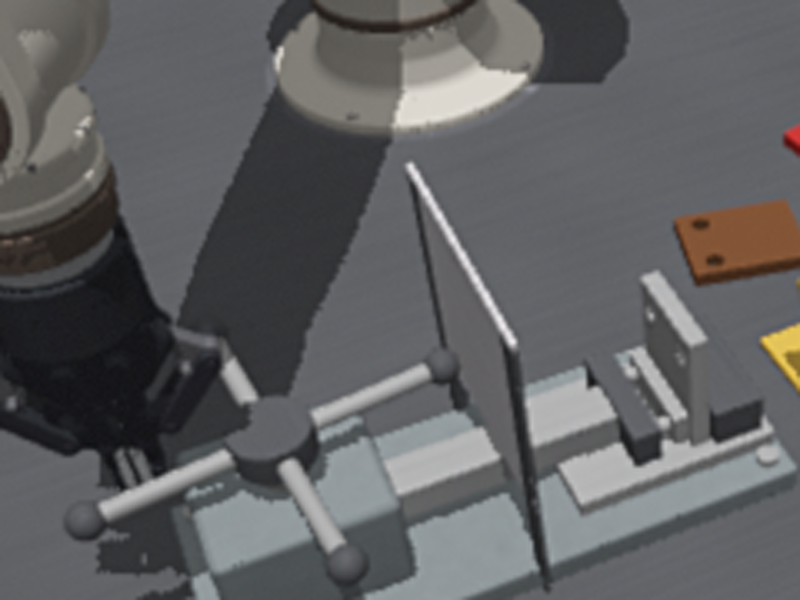

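Call:
play_rows --targets '[{"fingers":-1,"x":-0.0038,"y":0.0001,"z":0,"wx":0,"wy":0,"wz":-3},{"fingers":-1,"x":-0.0075,"y":0.0004,"z":0,"wx":0,"wy":0,"wz":-6},{"fingers":-1,"x":-0.0113,"y":0.0009,"z":0,"wx":0,"wy":0,"wz":-9},{"fingers":-1,"x":-0.015,"y":0.0016,"z":0,"wx":0,"wy":0,"wz":-12},{"fingers":-1,"x":-0.0186,"y":0.0025,"z":0,"wx":0,"wy":0,"wz":-15},{"fingers":-1,"x":-0.0222,"y":0.0035,"z":0,"wx":0,"wy":0,"wz":-18},{"fingers":-1,"x":-0.0258,"y":0.0048,"z":0,"wx":0,"wy":0,"wz":-21},{"fingers":-1,"x":-0.0293,"y":0.0062,"z":0,"wx":0,"wy":0,"wz":-24},{"fingers":-1,"x":-0.0293,"y":0.0062,"z":0,"wx":0,"wy":0,"wz":-24}]'

```text
time: 16.48
ee_pos: [0.5418, -0.3176, 0.1216]
tcp_rot: [-179.9, -0.3, -167.0]
wrist_force: [-4.3, -0.1, 1.9]
opening: -0.0001
```

Run:
```python
from h import *
o=st(); v=o['ee_pos'][:2]-HUB; print('phi',np.degrees(np.arctan2(v[1],v[0])),'r',np.hypot(*v))
p,d=shot('scene','s15'); 
cv2.imwrite('pics/s15c.png',cv2.resize(p[130:310,110:350],(800,600),interpolation=cv2.INTER_CUBIC))
W=cloud('scene',d); P=W.reshape(-1,3); P=P[~np.isnan(P).any(1)]
m=((P>[.45,-.02,.07])&(P<[.62,.03,.13])).all(1); Q=P[m]
print(np.percentile(Q,[2,50,98],axis=0).round(4).tolist())
```

```text
{'time': 16.483, 'q': [-30.252, 15.096, 8.284, 83.3, -0.292, -43.244], 'ee_pos': [0.542, -0.318, 0.122], 'tcp_rot': [-179.864, -0.281, -167.008], 'wrist_force': [-4.253, -0.11, 1.861], 'opening': -0.0}
phi -77.66041390840637 r 0.07247515751758847
[[0.5027, -0.0048, 0.0714], [0.5463, -0.0026, 0.1065], [0.5723, 0.0076, 0.1238]]
```

View pics/s15c.png

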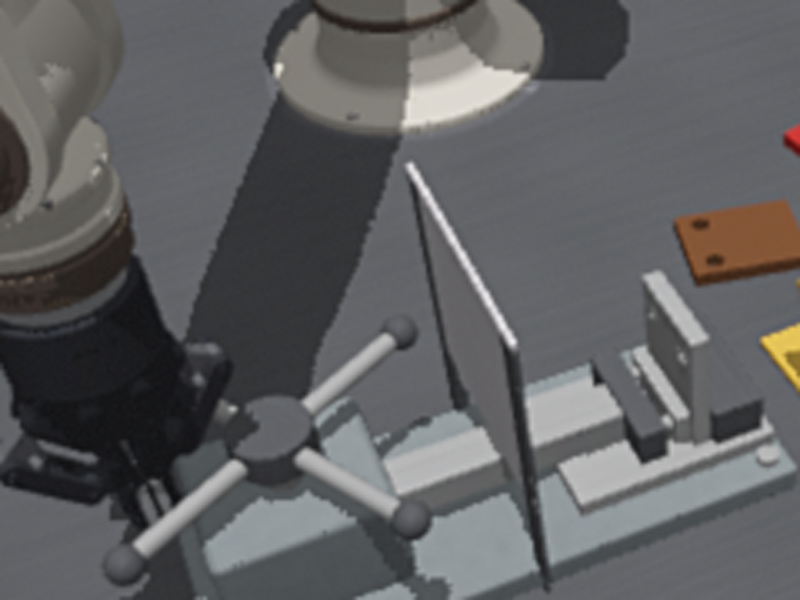

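Call:
play_rows --targets '[{"fingers":-1,"x":-0.0025,"y":0.0,"z":0,"wx":0,"wy":0,"wz":-2},{"fingers":-1,"x":-0.005,"y":0.0002,"z":0,"wx":0,"wy":0,"wz":-4},{"fingers":-1,"x":-0.0075,"y":0.0004,"z":0,"wx":0,"wy":0,"wz":-6},{"fingers":-1,"x":-0.01,"y":0.0007,"z":0,"wx":0,"wy":0,"wz":-8},{"fingers":-1,"x":-0.0125,"y":0.0011,"z":0,"wx":0,"wy":0,"wz":-10},{"fingers":-1,"x":-0.0125,"y":0.0011,"z":0,"wx":0,"wy":0,"wz":-10}]'

```text
time: 17.03
ee_pos: [0.5534, -0.314, 0.1215]
tcp_rot: [-179.9, -0.3, -157.1]
wrist_force: [-5.9, -2.1, 2.3]
opening: -0.0001
```

Run:
```python
from h import *
o=st(); v=o['ee_pos'][:2]-HUB; print('phi',np.degrees(np.arctan2(v[1],v[0])),'r',np.hypot(*v))
p,d=shot('scene','s16'); 
cv2.imwrite('pics/s16c.png',cv2.resize(p[130:310,110:350],(800,600),interpolation=cv2.INTER_CUBIC))
W=cloud('scene',d); P=W.reshape(-1,3); P=P[~np.isnan(P).any(1)]
m=((P>[.45,-.02,.07])&(P<[.62,.03,.13])).all(1); Q=P[m]
print(np.percentile(Q,[2,50,98],axis=0).round(4).tolist())
```

```text
{'time': 17.033, 'q': [-29.43, 16.26, 9.688, 83.552, -0.32, -52.355], 'ee_pos': [0.553, -0.314, 0.121], 'tcp_rot': [-179.904, -0.329, -157.075], 'wrist_force': [-5.885, -2.067, 2.347], 'opening': -0.0}
phi -68.03203910751252 r 0.07240999042406715
[[0.503, -0.0048, 0.0719], [0.5461, -0.0026, 0.1063], [0.5722, 0.0074, 0.1235]]
```

View pics/s16c.png

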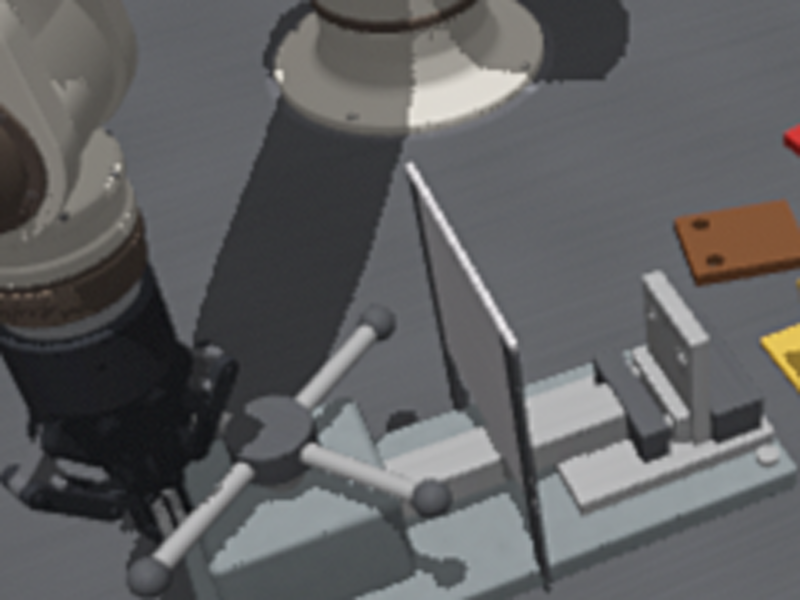

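Call:
play_rows --targets '[{"fingers":-1,"x":-0.0025,"y":0.0,"z":0,"wx":0,"wy":0,"wz":-2},{"fingers":-1,"x":-0.005,"y":0.0002,"z":0,"wx":0,"wy":0,"wz":-4},{"fingers":-1,"x":-0.005,"y":0.0002,"z":0,"wx":0,"wy":0,"wz":-4},{"fingers":-1,"x":-0.005,"y":0.0002,"z":0,"wx":0,"wy":0,"wz":-4}]'

```text
time: 17.42
ee_pos: [0.5577, -0.3119, 0.1215]
tcp_rot: [-179.9, -0.3, -153.2]
wrist_force: [-6.4, -0.8, 4.0]
opening: -0.0002
```

Run:
```python
from h import *
p,d=shot('scene','s17')
cv2.imwrite('pics/s17c.png',cv2.resize(p[130:310,110:350],(800,600),interpolation=cv2.INTER_CUBIC))
g=cv2.imread('pics/s0.png') if 0 else None
W=cloud('scene',d); P=W.reshape(-1,3); P=P[~np.isnan(P).any(1)]
for name in('scene0','s13','s17'):
    W=cloud('scene',np.load(f'pics/{name}.npy')); P=W.reshape(-1,3); P=P[~np.isnan(P).any(1)]
    h=np.array([.5277,-.2470]); v=P[:,:2]-h; r=np.hypot(*v.T); m=(r>.035)&(r<.09)&(P[:,2]>.118)&(P[:,2]<.130)
    a=np.arctan2(v[m,1],v[m,0]); 
    hh,_=np.histogram(np.degrees(a)%360,bins=36,range=(0,360)); print(name,hh.tolist())
    z=np.exp(4j*a).mean(); print(np.degrees(np.angle(z))/4%90,abs(z))
```

```text
scene0 [0, 0, 124, 50, 0, 0, 0, 0, 0, 0, 0, 123, 34, 0, 0, 0, 0, 0, 0, 0, 66, 79, 0, 0, 0, 0, 0, 0, 0, 67, 134, 0, 0, 0, 0, 0]
29.21862790136174 0.9716872801383382
s13 [0, 0, 0, 0, 0, 4, 175, 11, 0, 0, 0, 0, 0, 0, 5, 114, 11, 0, 0, 0, 0, 0, 0, 1, 153, 34, 0, 0, 0, 0, 0, 0, 4, 121, 47, 0]
66.40159666425205 0.9716202959749564
s17 [0, 0, 0, 91, 86, 0, 0, 0, 0, 0, 0, 0, 87, 57, 0, 0, 0, 0, 0, 0, 0, 0, 6, 0, 0, 0, 0, 0, 0, 6, 90, 161, 1, 0, 0, 0]
40.42134797766418 0.9536746149254676
```

View pics/s17c.png

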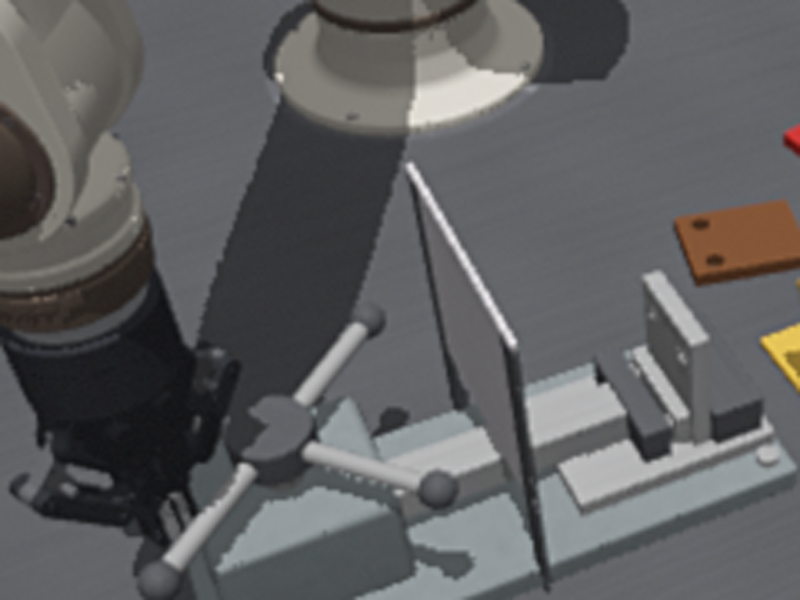

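The star reads about 221.7° (3.87 rad), so the spring should be pressed about 4.5 mm (~18 N), and push force has risen to 6.4 N. I'll add 2°, then back off and lift.

Call:
play_rows --targets '[{"fingers":-1,"x":-0.0025,"y":0.0,"z":0,"wx":0,"wy":0,"wz":-2},{"fingers":-1,"x":-0.0025,"y":0.0,"z":0,"wx":0,"wy":0,"wz":-2},{"fingers":-1,"x":-0.0025,"y":0.0,"z":0,"wx":0,"wy":0,"wz":-2},{"fingers":-1,"x":0.008,"y":0.0,"z":0,"wx":0,"wy":0,"wz":4},{"fingers":-1,"x":0.016,"y":0.001,"z":0,"wx":0,"wy":0,"wz":8},{"fingers":-1,"x":0.016,"y":0.001,"z":0,"wx":0,"wy":0,"wz":8},{"fingers":-1,"x":0.016,"y":0.001,"z":-0.03,"wx":0,"wy":0,"wz":8},{"fingers":-1,"x":0.016,"y":0.001,"z":-0.07,"wx":0,"wy":0,"wz":8},{"fingers":-1,"x":0.016,"y":0.001,"z":-0.11,"wx":0,"wy":0,"wz":8},{"fingers":-1,"x":0.016,"y":0.001,"z":-0.15,"wx":0,"wy":0,"wz":8},{"fingers":-1,"x":0.016,"y":0.001,"z":-0.17,"wx":0,"wy":0,"wz":8},{"fingers":-1,"x":0.016,"y":0.001,"z":-0.17,"wx":0,"wy":0,"wz":8}]'

```text
time: 18.47
ee_pos: [0.5457, -0.3176, 0.297]
tcp_rot: [-179.6, 0.1, -160.9]
wrist_force: [0.8, -0.0, 0.5]
opening: -0.0001
```

Run:
```python
from h import *
st()
p,d=shot('scene','s18')
cv2.imwrite('pics/s18c.png',cv2.resize(p[130:310,110:350],(800,600),interpolation=cv2.INTER_CUBIC))
W=cloud('scene',d); P=W.reshape(-1,3); P=P[~np.isnan(P).any(1)]
h=np.array([.5277,-.2470]); v=P[:,:2]-h; r=np.hypot(*v.T); m=(r>.035)&(r<.09)&(P[:,2]>.118)&(P[:,2]<.130)
a=np.arctan2(v[m,1],v[m,0]); z=np.exp(4j*a).mean(); print('star deg',np.degrees(np.angle(z))/4%90+180+1.3)
m=((P>[.45,-.02,.07])&(P<[.62,.03,.13])).all(1); Q=P[m]
print(np.percentile(Q,[2,50,98],axis=0).round(4).tolist())
for lo in (.075,.095,.115):
    k=abs(Q[:,2]-lo)<.008; print(lo,np.percentile(Q[k],[2,50,98],axis=0).round(4).tolist())
F=Q[(Q[:,2]<.118)&(Q[:,1]<-.0005)&(Q[:,0]<.568)]; _,s,vt=np.linalg.svd(F-F.mean(0)); print('face n',vt[2].round(3),len(F))
J=P[((P>[.46,0,.057])&(P<[.6,.06,.066])).all(1)]; print('jaw',np.percentile(J,[1,50,99],axis=0).round(4).tolist())
for q in('offcut','hammer','spray_can','angle_iron'): print(q,[(x['point'],round(x['confidence'],2)) for x in bot.place_of(q,'scene')][:1])
shot('top','t18')
```

```text
{'time': 18.467, 'q': [-30.102, 18.392, 31.945, 103.154, -0.219, -49.159], 'ee_pos': [0.546, -0.318, 0.297], 'tcp_rot': [-179.555, 0.095, -160.943], 'wrist_force': [0.793, -0.027, 0.487], 'opening': -0.0}
star deg 224.73084298661104
[[0.5031, -0.0048, 0.0713], [0.5455, -0.0026, 0.1065], [0.5723, 0.0073, 0.1241]]
0.075 [[0.5039, -0.0048, 0.0703], [0.5514, -0.0033, 0.0761], [0.5723, 0.0059, 0.0821]]
0.095 [[0.5052, -0.005, 0.0881], [0.5505, -0.0032, 0.0956], [0.5723, 0.0058, 0.1025]]
0.115 [[0.5022, -0.0046, 0.1082], [0.5414, -0.0007, 0.1209], [0.5723, 0.0082, 0.1229]]
face n [ 0.026  1.    -0.003] 215
jaw [[0.4943, 0.0024, 0.0573], [0.5579, 0.0303, 0.0619], [0.579, 0.0435, 0.0647]]
offcut [([204.2, 423.8], 0.7)]
hammer [([324.3, 380.8], 0.56)]
spray_can [([395.4, 280.3], 0.77)]
angle_iron [([295.0, 473.2], 0.57)]
```

View pics/s18c.png

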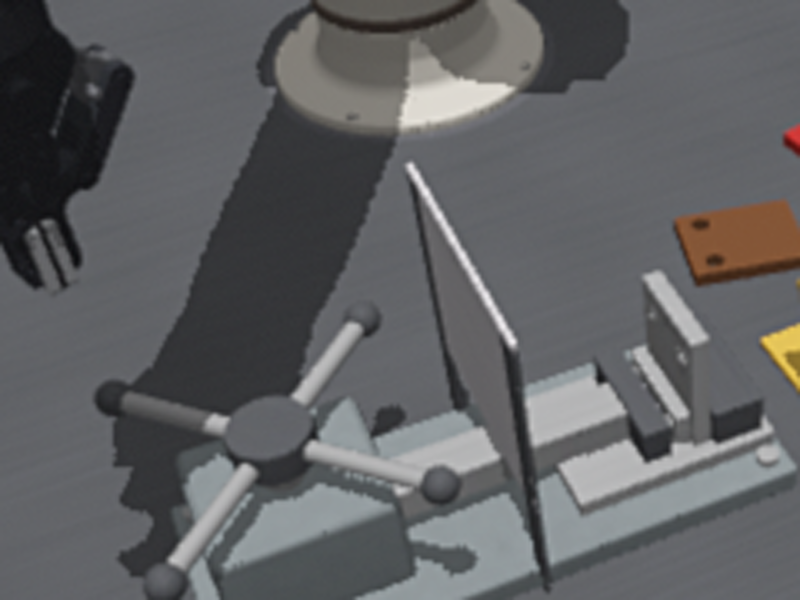

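View pics/t18.png

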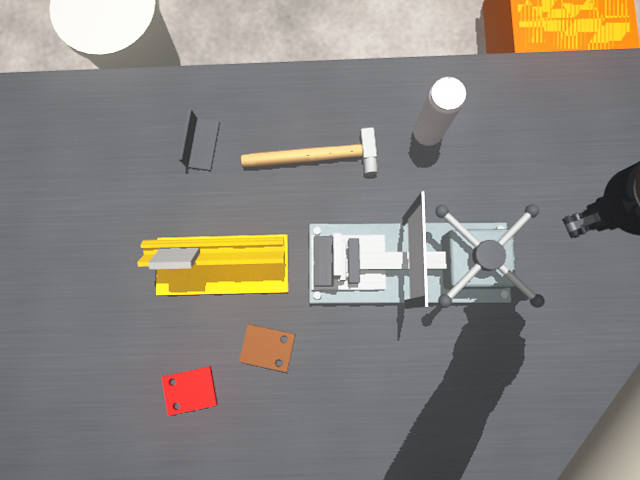

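The star stays at about 3.92 rad after release. The bracket is upright and flat between jaw (top px 323,262) and pad, the other things haven't moved, and the gripper is clear. Handing in.

```bash
python3 -c "
from h import *
st(); print(bot.job_done())"
```

```text
{'time': 18.767, 'q': [-30.119, 18.539, 31.202, 102.927, -0.229, -49.142], 'ee_pos': [0.544, -0.317, 0.289], 'tcp_rot': [179.95, -0.346, -160.976], 'wrist_force': [0.624, 0.629, -0.176], 'opening': -0.0}
the job is handed in; nothing more can be done
None
```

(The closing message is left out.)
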